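# Load a three-layer lacquering kit tray

### The job

Load the kit tray in its three layers: first lay each sample tile from beside the vice (two or three) flat and square on its own cork pad, any pad; then lay the flat brush in the black cradle above them; then lay the long wooden spatula across the blue bridge posts over the brush. At any time, stand the red-lidded and the black-lidded screw jar (one or both are there) upright in the metal wells, one to a well. Leave everything else alone.

Things in the scene. Friction and masses are not known exactly. Their poses are not given: they have to be found in the camera images.
- tray: Fixed kit tray, a plywood board 216 x 250 mm, 8 mm thick. Origin: underside (on the table), below the centre of the middle pad; z up; x points from the well side to the cradle side, y along the row of pads. The board spans x -123 to +93 mm and y -125 to +125 mm, with a tongue 32 mm wide out to x = +123 mm at y = 0. The tray does not move.
- pad0 (a point): Centre of the top face of the first cork pad, 14 mm above the table, at tray (0, -88) mm. Each pad is 90 mm along tray x, 54 mm along tray y, raised 6 mm above the board, so a tile overhangs it by 3 mm all round; a tile lies with its long side along tray x. The space beside a pad at tray x = 0 is free for fingers (28 mm between neighbouring tiles).
- pad1 (a point): The same for the middle pad, at tray (0, 0) mm.
- pad2 (a point): The same for the third pad, at tray (0, +88) mm.
- cradle (a point): Centre of the brush's resting place, 36 mm above the table, at tray (48, 0) mm: midway between two black posts at tray y = -44 and +44 mm (each 10 mm thick along y) whose saddles are 36 mm high. The brush lies along tray y on both saddles, either end first, between cheeks 42 mm apart that rise 11 mm above the saddles. Seen from above the brush covers an edge of all the tiles.
- bridge (a point): Centre of the spatula's place, 54 mm above the table, over the middle pad, midway between two blue posts at tray x = -82 and +82 mm (10 mm thick) with saddles 54 mm high. The spatula lies along tray x on both saddles, over the brush, either end first, between cheeks 36 mm apart and 65 mm high, and between blue end stops at x = -112 and +112 mm (64 mm high): 12 mm to spare at each end.
- well0 (a point): Centre of the floor of the first jar well, 8 mm above the table, at tray (-86, -62) mm. A well is an upright aluminium ring, bore 60 mm, outside 68 mm, rim 30 mm above the table (22 mm deep).
- well1 (a point): The same for the second well, at tray (-86, +62) mm.
- tile0: Red striped sample tile, 95 x 60 x 8.5 mm, 60 g, lying flat. Origin: centre of the underside; x along the 95 mm side, z up. May be absent.
- tile1: Black sample tile with a gold flower, same size and frame. May be absent. (A look-alike at the far left of the table, beyond the robot's reach, is not part of the job.)
- tile2: Brown sample tile, same size and frame. May be absent.
- brush: Flat wooden lacquer brush with black bristles, 214 x 34 x 11 mm, 45 g, lying flat. Origin: centre of the underside; x along its length, from the bristles (-x end) to the end of the handle (+x); the wooden body, to be gripped across its width, spans x -68 to +107 mm; held near x = 0 it stays level.
- spatula: Plain long, narrow wooden spatula at the left of the tray (not the short broad one farther off), 200 x 26 x 9 mm, 30 g, lying flat. Origin: centre of the underside; x along its length. Grip it across its width near the middle.
- jar_red: Clear screw jar of blue pigment with a red lid, 52 mm in diameter, 70 mm high, 130 g, standing. Origin: centre of the underside; z up. May be absent.
- jar_black: Clear screw jar of red pigment with a black lid, 48 mm in diameter, 62 mm high, 110 g, standing. Origin: centre of the underside; z up. May be absent.
- lacquer_tin: Bystander: red and black tin, 70 mm in diameter, 78 mm high, loose on the table; leave it alone. Origin: centre of the underside.
- bowl: Bystander: black bowl, red inside, 114 mm in diameter, 56 mm high, loose on the table; leave it alone. Origin: centre of the underside.

How it is judged (in metres and radians):
On the way, in this order (a step that is already met when the one before it is completed fails the run):
1. every tile lies flat on a pad of its own (((x of tile0 in the frame of pad0 between -0.012 and 0.012 m and y of tile0 in the frame of pad0 between -0.01 and 0.01 m) or (x of tile0 in the frame of pad1 between -0.012 and 0.012 m and y of tile0 in the frame of pad1 between -0.01 and 0.01 m) or (x of tile0 in the frame of pad2 between -0.012 and 0.012 m and y of tile0 in the frame of pad2 between -0.01 and 0.01 m)) and z of tile0 in the frame of tray between 0.01 and 0.018 m and angle between the x axis of each of tile0, tile1, tile2 and the x axis of tray, either way round below 0.17 rad and angle between each of tile0, tile1, tile2's own z axis and vertical below 0.06 rad and ((x of tile1 in the frame of pad0 between -0.012 and 0.012 m and y of tile1 in the frame of pad0 between -0.01 and 0.01 m) or (x of tile1 in the frame of pad1 between -0.012 and 0.012 m and y of tile1 in the frame of pad1 between -0.01 and 0.01 m) or (x of tile1 in the frame of pad2 between -0.012 and 0.012 m and y of tile1 in the frame of pad2 between -0.01 and 0.01 m)) and z of tile1 in the frame of tray between 0.01 and 0.018 m and ((x of tile2 in the frame of pad0 between -0.012 and 0.012 m and y of tile2 in the frame of pad0 between -0.01 and 0.01 m) or (x of tile2 in the frame of pad1 between -0.012 and 0.012 m and y of tile2 in the frame of pad1 between -0.01 and 0.01 m) or (x of tile2 in the frame of pad2 between -0.012 and 0.012 m and y of tile2 in the frame of pad2 between -0.01 and 0.01 m)) and z of tile2 in the frame of tray between 0.01 and 0.018 m), for 0.2 s.
2. then the brush lies in the cradle over the tiles (y of brush in the frame of cradle between -0.022 and 0.022 m and x of brush in the frame of cradle between -0.012 and 0.012 m and z of brush in the frame of cradle between -0.006 and 0.004 m and angle between the x axis of brush and the y axis of tray, either way round below 0.15 rad and angle between brush's own z axis and vertical below 0.06 rad), for 0.2 s.
3. then the spatula lies across the bridge over the brush (x of spatula in the frame of bridge between -0.022 and 0.022 m and y of spatula in the frame of bridge between -0.012 and 0.012 m and z of spatula in the frame of bridge between -0.006 and 0.004 m and angle between the x axis of spatula and the x axis of tray, either way round below 0.15 rad and angle between spatula's own z axis and vertical below 0.06 rad), for 0.2 s.
At the end, for the whole second after the job is handed in: Tiles flat, one to a pad, within 12 x 10 mm and 0.17 rad; the brush on both cradle saddles and the spatula on both bridge saddles, within 22 mm along, 12 mm across and 0.15 rad; every jar upright on the floor of a well; all at rest (all of step 1 and all of step 2 and all of step 3 and ((horizontal distance between jar_red and well0 below 0.01 m and z of jar_red in the frame of well0 between -0.004 and 0.005 m) or (horizontal distance between jar_red and well1 below 0.01 m and z of jar_red in the frame of well1 between -0.004 and 0.005 m)) and angle between each of jar_red, jar_black's own z axis and vertical below 0.1 rad and ((horizontal distance between jar_black and well0 below 0.01 m and z of jar_black in the frame of well0 between -0.004 and 0.005 m) or (horizontal distance between jar_black and well1 below 0.01 m and z of jar_black in the frame of well1 between -0.004 and 0.005 m)) and linear speed of each of tile0, tile1, tile2, brush, spatula, jar_red, jar_black below 0.02 m/s); the robot touches nothing.
It fails at once if the tin is pushed about (more than 30 mm) (distance of lacquer_tin from where it was at the start of the episode above 0.03 m).
It fails at once if the bowl is pushed about (more than 30 mm) (distance of bowl from where it was at the start of the episode above 0.03 m).
Of tile0, tile1, tile2, jar_red, jar_black only 4 to 5 are there at a start; the rules pass over those that are not, and their reading is None.
At some moment in a run one of spatula may be knocked a few centimetres aside while the robot is not near it.
Once in a run the grip may slacken for a moment while it holds something.
It also fails if it takes over 210 s, if anything falls off the work surface, if the arm or the gripper's body presses on something with over 40 N, if the wrist force passes 120 N, or if a joint passes its speed limit or range.

### The arm

A 6-joint arm with a two-finger parallel gripper is mounted at the origin on a cart in front of the work surface, level with it; the furniture and walls round the work are solid. World frame = base frame: x ahead of the robot, y to its left, z up, the work surface at z = 0. Lengths are in mm, angles in rad, forces in N, time in s.
With the tool pointing down it reaches from about 350 to 725 mm from the base axis. Payload 4.3 kg.
Tool frame: the origin (TCP) lies at the very end of the fingers, on their centre line; the grasp point (between the pads) lies bot.grasp_offset behind it (bot.grasp_offset is the distance from the TCP to the grasp point, in mm); z points along the fingers, y is the line along which they close (so a half turn about z gives the same grasp; the last joint's range is limited). The gripper opens to 85 mm and grips with 20 to 120 N. Pads are 22 mm wide; open, the fingers measure 114 mm over their backs; the gripper's body (76 mm by 85 mm) begins 54 mm behind the grasp point. The pads swing forward as they close: fully open they stand 13 mm farther back than shut.
Start: joints at [-1.39, 0.377, 0.081, 1.274, 0, 1.46], TCP at [164.874, -550.893, 231.329] pointing down, gripper open.
Joint ranges: [-2.72, 2.72], [-0.84, 1.66], [-1.02, 1.22], [-1.77, 2.12], [-1.37, 1.28], [-3.14, 3.14]. Speed limits (rad/s): [2.57, 2.57, 3.14, 3.14, 3.14, 3.14].

### API

Orientations are given as a rotation vector (axis times angle).
In Python, from bench import bot, read_camera gives the robot as it stands.
- The arm moves only by the tool send_rows, never from a script. Its argument "increments" is a list of rows, each a list of 7 numbers: the shift along the tool's x, y, z in m, then the turn, a rotation vector about the tool's x, y, z in degrees, then the finger opening in m, from 0 to 0.0854. In form: [[dx, dy, dz, ax, ay, az, gripper], ...]. A call has exactly 5 rows; each row is the pose to reach, as a shift and turn from the pose commanded when the call began, along the tool's axes at that moment; what a row does not reach only later rows make up. A row lasts 1/8 s, in which the tool goes at most 62.5 mm and 10.7 degrees, less where a joint would pass 70% of its speed; a pose out of reach is approached as far as the arm can. A call with a gripper value outside its range is refused whole. The fingers move at their own pace and stop on an object; "grip_force" is the grip in N (left out, the last holds). Time passes only in rows, so rows that repeat a pose let the fingers close, or fill a call up. It gives the time, the measured TCP pose, the force, the opening and the grip force at its end, in the units of the state.
- bot.get_obs(): the state, without advancing time (a new reading comes with each control period).
- read_camera(name): name is "side" or "top" or "wrist"; returns a dict with "img" (384x512x3 uint8, red, green, blue), "range_z" (384x512 float32, mm along the optical axis (not along the pixel's ray), 0 where there is no reading), "intrinsics" (3x3 intrinsics, pixels), "position" and "orientation" of the camera in the world. Camera axes: x right, y down, z forward; pixel columns grow to the right and rows downward; lengths in mm; the calibration is good to about 2 mm. A picture is of the moment at which its call begins.
- bot.close_job(): hands the job in; it is judged then, once.
The state is a dict: "time": time; "qpos": joint angles; "joint_vel": joint speeds; "joint_torque": joint torques, N m; "ee_pos": TCP position; "ee_rot": TCP orientation; "force": force on the tool from outside, world axes, zero at the start; "wrist_torque": the same for the moment, N m; "grip_width": finger opening in mm; "grip_force": force on a finger pad.
Only numpy, scipy, OpenCV 4.12 (cv2) and the standard library are available. Lean on these libraries where they do the work, as an engineer would, in place of code of your own. Each camera call takes 0.05 s, during which the arm holds its last target. There are 200 camera calls.

## Working session

There is one attempt and no reset: what is moved stays moved. The work goes in short steps, Python scripts to look and compute and a tool call to move; the robot and the scene stay as the last step left them, time stands still between calls to the robot, and variables do not carry over. Pictures are saved under pics/ and viewed, at most 14 in all, crops included, and the job is handed in when it is done.

Besides the shell and the picture viewer there is one more tool, called after "Emit:" by a JSON object that holds its "fn" and its "kwargs". send_rows: Moves the arm, as the interface text tells. Its arguments: {"type":"object","properties":{"increments":{"type":"array"},"grip_force":{"type":"number"}},"required":["increments"]}

```bash
mkdir -p pics; ls; python3 - <<'E'
from bench import bot, read_camera
import cv2,numpy as np
print(bot.get_obs(), bot.grasp_offset)
for n in("top","side"):
    c=read_camera(n); cv2.imwrite(f"pics/{n}0.png",c["img"][:,:,::-1]); np.savez(f"{n}0.npz",**c)
    print(n,c["intrinsics"],c["position"],c["orientation"])
E
```

```text
pics
{'time': 0.0, 'qpos': array([-1.39030934e+00,  3.78071747e-01,  7.96370284e-02,  1.27440049e+00,
        1.10697180e-05,  1.46053653e+00]), 'joint_vel': array([-6.54198944e-04,  7.92234797e-04, -1.03040817e-03, -1.41791259e-03,
        9.32400127e-05, -7.90422705e-04]), 'joint_torque': array([ 1.40257191e-03, -4.63601446e+01,  2.69876540e+01,  2.06863799e-02,
        7.76706315e-06,  1.77570598e-06]), 'ee_pos': array([ 164.7475924 , -550.21331055,  230.36022963]), 'ee_rot': array([-3.10643826e+00, -4.54801810e-01,  9.49947623e-05]), 'force': array([ 0.56295002, -0.09801118, -0.61656368]), 'wrist_torque': array([ 0.00837243,  0.03678186, -0.03813669]), 'grip_force': 0.0, 'grip_width': 85.19997988423692} 18.700000000000003
top [[348.20696708   0.         253.55586441]
 [  0.         348.20696708 193.65204835]
 [  0.           0.           1.        ]] [ 459.16361114  158.68197323 1095.43734374] [-2.18586861  2.12856363 -0.14476481]
side [[448.2772739    0.         250.64401545]
 [  0.         448.2772739  197.63752139]
 [  0.           0.           1.        ]] [ 587.60428305 -805.36456584  591.72933086] [-2.07813121  0.01427416  0.0062138 ]
```

View pics/top0.png

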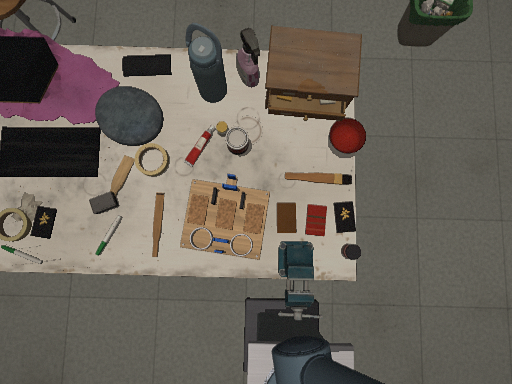

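View pics/side0.png

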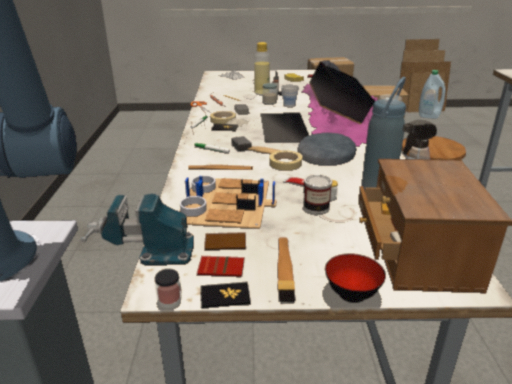

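The top view shows brown, red and black tiles at about (287,218), (316,220) and (345,217). The brush is at (318,179), the spatula at (158,225), the black jar at (351,252), and the tray at (225,220) with its tongue up at (232,180). No red jar is present.

```bash
cat > h.py <<'E'
import numpy as np,cv2
from scipy.spatial.transform import Rotation as R
from bench import bot, read_camera
def cloud(c):
    K=c["intrinsics"];z=c["range_z"].astype(float);v,u=np.mgrid[:z.shape[0],:z.shape[1]]
    p=np.stack([(u-K[0,2])/K[0,0]*z,(v-K[1,2])/K[1,1]*z,z],-1)
    return p@R.from_rotvec(c["orientation"]).as_matrix().T+c["position"]
def rect(P,m=None):
    """min area rect of xy points -> centre, sizes(long,short), long-axis angle deg"""
    (c,(w,h),a)=cv2.minAreaRect(P[:,:2].astype(np.float32))
    if w<h:w,h,a=h,w,a+90
    return np.round(c,1),np.round((w,h),1),round((a+90)%180-90,1)
def plan(x,y,z,yaw):
    """tool target pointing down, tool y axis at world angle yaw(deg, mod 180): print shift in tool axes (m) and turn (deg)"""
    o=bot.get_obs();T=R.from_rotvec(o["ee_rot"]);M=T.as_matrix()
    cur=np.degrees(np.arctan2(M[1,1],M[0,1]))
    best=(yaw-cur+90)%180-90
    g=R.from_euler('z',yaw if abs((yaw-cur+180)%360-180)<=90 else yaw+180,degrees=True)*R.from_matrix(np.array([[0,1,0],[1,0,0],[0,0,-1.]])).inv()
    g=R.from_matrix(np.c_[np.cross(yv:=np.array([np.cos(a:=np.radians(cur+best)),np.sin(a),0]),[0,0,-1]),yv,[0,0,-1]])
    d=T.inv().apply(np.array([x,y,z])-o["ee_pos"])/1000
    print("shift",d.round(4),"turn",np.degrees((T.inv()*g).as_rotvec()).round(2),"q6",o["qpos"][5].round(2),"grip",round(o["grip_width"],1),"t",round(o["time"],2))
E
python3 - <<'E'
from h import *
c=dict(np.load("top0.npz"));P=cloud(c)
def px(u,v): print((u,v),P[v,u].round(0))
for p in [(287,218),(316,220),(345,217),(318,179),(351,252),(158,225),(225,215),(232,183),(202,238),(241,244),(348,135),(237,140),(300,150)]:px(*p)
hsv=cv2.cvtColor(c["img"],cv2.COLOR_RGB2HSV).astype(int)
def blob(name,box,m):
    u0,u1,v0,v1=box;mm=np.zeros(m.shape,bool);mm[v0:v1,u0:u1]=m[v0:v1,u0:u1]
    n,l,s,_=cv2.connectedComponentsWithStats(mm.astype(np.uint8));k=1+s[1:,4].argmax()
    Q=P[l==k];print(name,s[k,4],rect(Q),"z",np.median(Q[:,2]).round(1))
z=P[...,2]
sat=(hsv[...,1]>90)|(hsv[...,2]<90)
blob("brown",(272,302,196,240),sat);blob("red",(303,330,200,240),sat);blob("black",(330,360,196,237),sat)
blob("brush",(275,360,165,190),sat);blob("spat",(145,172,185,265),sat)
blob("jar",(335,368,240,265),z>45)
blob("tray",(170,280,170,265),(z>5))
E
```

```text
(287, 218) [526.  48.   8.]
(316, 220) [522. -43.   7.]
(345, 217) [ 534. -133.    8.]
(318, 179) [652. -48.  10.]
(351, 252) [ 428. -136.   62.]
(158, 225) [494. 449.   8.]
(225, 215) [530. 242.  11.]
(232, 183) [632. 224.   8.]
(202, 238) [457. 310.   9.]
(241, 244) [442. 190.   2.]
(348, 135) [ 797. -144.   13.]
(237, 140) [753. 209.  76.]
(300, 150) [746.   9.   3.]
brown 573 (array([527.8,  50. ]), array([91. , 60.4]), 2.0) z 9.0
red 590 (array([517.6,  42.8]), array([240.1,  99. ]), -85.7) z 8.7
black 579 (array([522.2,   1.3]), array([325.6,  94.5]), -84.3) z 8.9
brush 604 (array([609.2,  30.5]), array([373.1, 128.9]), -59.6) z 9.0
spat 499 (array([522.3, 330. ]), array([309.3, 193.9]), -78.1) z 7.2
jar 218 (array([ 429.5, -140.8]), array([44.1, 43.9]), -88.5) z 61.0
tray 5502 (array([531.6, 239.2]), array([252.6, 245.1]), 82.1) z 10.3
```

```bash
python3 - <<'E'
from h import *
plan(480,-40,330,90)
E
```

```text
shift [ 0.4483 -0.3987 -0.0987] turn [-0.1   0.   16.66] q6 1.46 grip 85.3 t 0.1
```

Emit:
{"fn": "send_rows", "kwargs": {"increments": [[0.045,-0.04,-0.01,0,0,2,0.08],[0.09,-0.08,-0.02,0,0,4,0.08],[0.134,-0.12,-0.03,0,0,6,0.08],[0.179,-0.16,-0.04,0,0,8,0.08],[0.224,-0.2,-0.05,0,0,8,0.08]]}}

```text
time: 0.72
ee_pos: [322.6, -293.1, 281.3]
ee_rot: [-3.132, -0.236, 0.0]
force: [0.6, -0.8, -1.5]
grip_width: 80.0
grip_force: 0.0
```

Emit:
{"fn": "send_rows", "kwargs": {"increments": [[0.046,-0.03,-0.01,0,0,2,0.08],[0.092,-0.06,-0.02,0,0,4,0.08],[0.138,-0.09,-0.03,0,0,6,0.08],[0.184,-0.12,-0.04,0,0,8,0.08],[0.234,-0.155,-0.05,0,0,8.6,0.08]]}}

```text
time: 1.35
ee_pos: [531.0, -105.3, 331.3]
ee_rot: [3.141, 0.0, -0.001]
force: [1.5, -0.5, -0.7]
grip_width: 80.3
grip_force: 0.0
```

```bash
python3 - <<'E'
from h import *
import time
plan(480,-40,330,90)
c=read_camera("wrist"); cv2.imwrite("pics/w1.png",c["img"][:,:,::-1]); np.savez("w1.npz",**c)
o=bot.get_obs();T=R.from_rotvec(o["ee_rot"])
print(o["ee_pos"],T.inv().apply(c["position"]-o["ee_pos"]),(T.inv()*R.from_rotvec(c["orientation"])).as_matrix().round(2))
E
```

```text
shift [-0.051  -0.0653  0.0013] turn [0.02 0.03 0.01] q6 2.83 grip 80.3 t 1.35
[535.69596482 -99.79932793 331.32176893] [  78.94084978    3.84858324 -142.94740367] [[-0.01 -0.95 -0.33]
 [ 1.   -0.01  0.  ]
 [-0.   -0.33  0.95]]
```

View pics/w1.png

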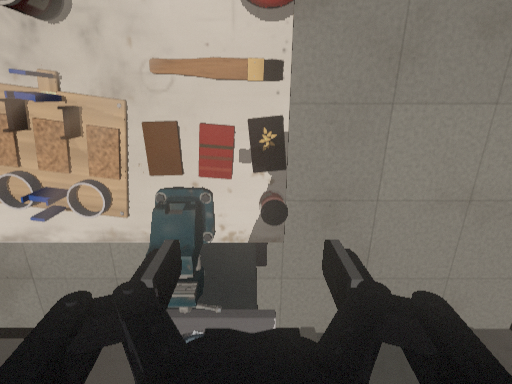

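The wrist view shows the tiles at (163,149), (217,151) and (267,145), the brush at (218,68), the jar at (273,208), and the tray at the left.

```bash
cat >> h.py <<'E'
def blob(name,c,P,box,m,zr):
    u0,u1,v0,v1=box;mm=np.zeros(m.shape,bool);mm[v0:v1,u0:u1]=m[v0:v1,u0:u1]
    n,l,s,_=cv2.connectedComponentsWithStats(mm.astype(np.uint8));k=1+s[1:,4].argmax()
    Q=P[l==k];h=np.median(Q[:,2]);Q=Q[(Q[:,2]>zr[0])&(Q[:,2]<zr[1])]
    r=rect(Q);print(name,s[k,4],len(Q),*r,"mean",Q.mean(0).round(1));return Q,r
E
python3 - <<'E'
from h import *
for f,bx in(("w1",dict(brown=(138,190,115,182),red=(192,238,118,184),black=(244,292,110,178),brush=(143,286,50,88),jar=(255,292,180,228))),
    ("top0",dict(brown=(272,302,196,240),red=(303,330,200,240),black=(330,360,196,237),brush=(275,357,165,190),spat=(145,172,185,265),jar=(335,368,240,265)))):
    c=dict(np.load(f+".npz"));P=cloud(c);z=P[...,2];print(f,"table z",np.median(z[(z>-15)&(z<4)]))
    hsv=cv2.cvtColor(c["img"],cv2.COLOR_RGB2HSV).astype(int);sat=(hsv[...,1]>80)|(hsv[...,2]<90)
    for k,b in bx.items():
        if k=="jar":blob(k,c,P,b,(z>50)&(z<75),(50,75))
        else:
            blob(k,c,P,b,sat&(z>4),(3,16))
c=dict(np.load("w1.npz"));P=cloud(c);print(P[205,270:278,:].round(0).tolist())
E
```

```text
w1 table z 1.1615525754242526
brown 1835 1830 [530.2  51.5] [92.5 59.6] 1.2 mean [531.6  51.2   9.7]
red 1790 1787 [524.8 -40.7] [93.1 59.6] -4.4 mean [526.5 -40.9   9.6]
black 1827 1823 [ 536.9 -130.5] [93.2 59.9] 6.2 mean [ 538.5 -130.6    9.5]
brush 2486 2480 [657.6 -47.9] [211.4  32.2] 89.6 mean [658.7 -55.8   9.7]
jar 575 575 [ 430.9 -141.2] [44.3 43.7] 0.7 mean [ 432.3 -140.8   61.5]
top0 table z 0.5182160807078162
brown 569 569 [527.9  51.4] [91.3 57. ] 1.0 mean [527.6  51.5   9. ]
red 579 574 [523.4 -41.6] [94.6 60.3] -4.8 mean [523.1 -41.2   8.8]
black 571 567 [ 535.7 -130.7] [93.8 60.1] 5.9 mean [ 535.1 -130.6    9. ]
brush 586 582 [659.1 -48.8] [211.5  33.9] 87.3 mean [657.5 -54.9   9.1]
spat 396 393 [491.9 453. ] [187.   25.8] -2.1 mean [491.7 452.1   8.1]
jar 203 203 [ 429.5 -141.2] [43.9 43.4] 1.5 mean [ 430.  -140.8   61.2]
[[446.0, -134.0, 62.0], [445.0, -136.0, 60.0], [446.0, -137.0, 62.0], [446.0, -139.0, 62.0], [446.0, -141.0, 62.0], [445.0, -143.0, 60.0], [446.0, -144.0, 62.0], [446.0, -146.0, 61.0]]
```

Emit:
{"fn": "send_rows", "kwargs": {"increments": [[-0.006,-0.06,-0.01,0,0,-10,0.08],[-0.012,-0.12,-0.02,0,0,-20,0.08],[-0.018,-0.18,-0.03,0,0,-30,0.08],[-0.024,-0.24,-0.03,0,0,-40,0.08],[-0.03,-0.3,-0.03,0,0,-50,0.08]]}}

```text
time: 2.02
ee_pos: [499.2, 195.0, 361.0]
ee_rot: [2.843, 1.337, -0.0]
force: [0.7, 0.4, -0.2]
grip_width: 80.1
grip_force: 0.0
```

Emit:
{"fn": "send_rows", "kwargs": {"increments": [[0,0,0,0,0,-10,0.08],[0,0,0,0,0,-20,0.08],[0,0,0,0,0,-30,0.08],[0,0,0,0,0,-40,0.08],[0,0,0,0,0,-50,0.08]]}}

```text
time: 2.65
ee_pos: [499.5, 193.1, 360.7]
ee_rot: [-2.011, -2.413, 0.002]
force: [-0.5, -0.7, -0.2]
grip_width: 79.6
grip_force: 0.0
```

Emit:
{"fn": "send_rows", "kwargs": {"increments": [[0,0,0,0,0,-10,0.08],[0,0,0,0,0,-20,0.08],[0,0,0,0,0,-30,0.08],[0,0,0,0,0,-40,0.08],[0,0,0,0,0,-50,0.08]]}}

```text
time: 3.28
ee_pos: [499.5, 193.1, 360.7]
ee_rot: [-0.802, -3.036, 0.001]
force: [0.3, -1.5, -0.8]
grip_width: 80.0
grip_force: 0.0
```

Emit:
{"fn": "send_rows", "kwargs": {"increments": [[0,0,0,0,0,-10,0.08],[0,0,0,0,0,-20,0.08],[0,0,0,0,0,-30,0.08],[0,0,0,0,0,-38,0.08],[0,0,0,0,0,-38,0.08]]}}

```text
time: 3.9
ee_pos: [499.6, 193.1, 360.8]
ee_rot: [0.218, -3.133, 0.0]
force: [-0.6, -0.6, 0.3]
grip_width: 79.9
grip_force: 0.0
```

```bash
python3 - <<'E'
from h import *
plan(500,200,360,82)
c=read_camera("wrist"); np.savez("w2.npz",**c)
im=cv2.resize(c["img"][:,:,::-1],(800,600));cv2.imwrite("pics/w2.png",im)
E
```

```text
shift [-0.0014  0.0067  0.0008] turn [-0.02 -0.06 15.96] q6 0.11 grip 79.9 t 3.9
```

View pics/w2.png

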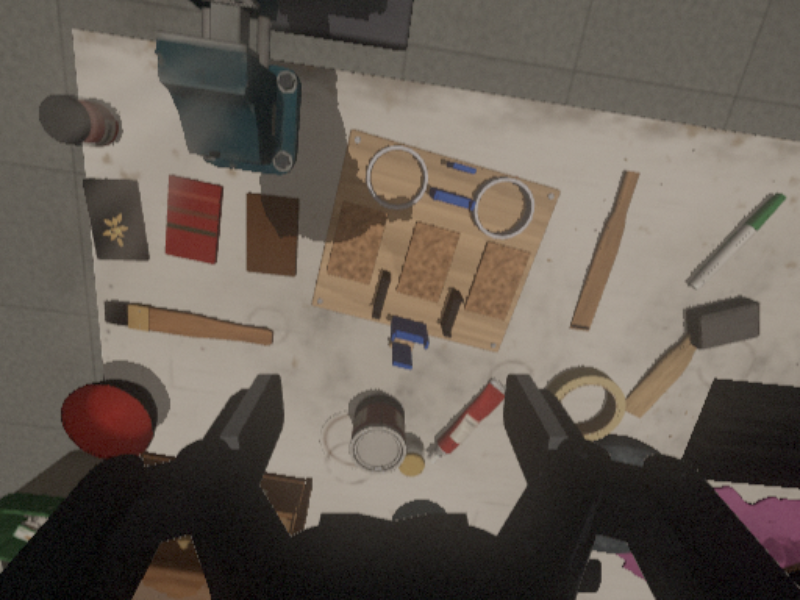

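The tray is in view with pads at (355,242), (430,262) and (498,281) in the 800 px picture, wells at (397,177) and (502,208), and blue posts at (452,197) and (408,330). The spatula lies at (605,250).

```bash
python3 - <<'E'
from h import *
c=dict(np.load("w2.npz"));P=cloud(c);z=P[...,2];print("table",np.median(z[(z>-15)&(z<5)]))
hsv=cv2.cvtColor(c["img"],cv2.COLOR_RGB2HSV).astype(int)
s=512/800
B=lambda a,b,d,e:tuple(int(t*s) for t in(a,b,d,e))
sat=hsv[...,1]>60
ctr=[]
for n,b in(("p0",B(322,390,198,288)),("p1",B(395,464,218,305)),("p2",B(464,534,236,326))):
    Q,r=blob(n,c,P,b,(z>11.5)&(z<18),(11.5,18));ctr.append(r[0])
reg=np.zeros(z.shape,bool);b=B(310,565,125,375);reg[b[2]:b[3],b[0]:b[1]]=1
for n,b in(("w0",B(360,432,140,214)),("w1",B(466,540,172,244))):
    Q,r=blob(n,c,P,b,(z>26)&(z<34),(26,34))
    (x0,y0),rad=cv2.minEnclosingCircle(Q[:,:2].astype(np.float32));print(x0,y0,rad)
for n,b in(("bl-",B(425,480,180,215)),("bl+",B(385,435,310,350)),("ck0",B(365,395,262,325)),("ck1",B(436,466,280,340))):
    u0,u1,v0,v1=b;Q=P[v0:v1,u0:u1].reshape(-1,3);Q=Q[(Q[:,2]>32)&(Q[:,2]<75)];print(n,len(Q),Q.mean(0).round(1),rect(Q),np.percentile(Q[:,2],[5,50,95]).round(1))
for n,b in (("brown",B(240,305,185,280)),("red",B(162,225,170,268)),("black",B(80,152,172,265)),("brush",B(100,280,290,350)),("spat",B(560,645,165,335))):
    sat=(hsv[...,1]>60)|(hsv[...,2]<75)
    blob(n,c,P,b,sat&(z>4),(3,16))
E
```

```text
table 0.9873973629344732
p0 1397 1397 [524.4 154.1] [90.2 53.7] -7.5 mean [522.9 154.1  14.8]
p1 1336 1336 [535.7 241.2] [89.6 54. ] -7.4 mean [534.3 241.   15. ]
p2 1288 1288 [547.4 328.3] [89.9 54.3] -7.7 mean [545.8 327.9  15. ]
w0 289 289 [443.  191.4] [65.8 65.2] 7.9 mean [442.4 191.3  30.6]
442.65966796875 191.0716552734375 33.829917907714844
w1 305 305 [458.9 313.7] [67.3 65.9] 3.3 mean [457.6 314.4  30.5]
458.9768981933594 313.7543640136719 33.984256744384766
bl- 202 [454.2 252.2  54.9] (array([455. , 257.5]), array([55.3, 11.2]), 81.4) [38.9 55.  66.1]
bl+ 247 [614.9 230.2  50.8] (array([616.8, 230.3]), array([43.5, 10.9]), 83.6) [34.8 53.9 65.8]
ck0 156 [578.5 191.1  38.6] (array([582.9, 192. ]), array([60.5, 23.4]), 11.4) [35.  37.  47.6]
ck1 161 [589.5 277.7  38.6] (array([588.9, 278.3]), array([49.6,  9.8]), -7.8) [34.3 37.1 47.9]
brown 1624 1619 [529.2  53.1] [93.6 59.1] 1.4 mean [527.5  53.4   9.1]
red 1722 1715 [524.3 -39.9] [93.8 60.3] -5.1 mean [522.5 -39.1   9. ]
black 1017 1012 [ 536.4 -132.2] [92.1 55.4] 6.2 mean [ 533.3 -139.1    9. ]
brush 1422 1418 [659.8 -46.8] [213.   32.5] 87.3 mean [657.5 -53.6   9. ]
spat 1156 1151 [496.9 453.5] [194.9  26.1] -1.0 mean [494.  452.5   8.4]
```

```bash
python3 - <<'E'
from h import *
c=dict(np.load("w2.npz"));P=cloud(c).reshape(-1,3)
Q=P[(P[:,0]>300)&(P[:,0]<490)&(P[:,1]>-60)&(P[:,1]<95)&(P[:,2]>20)]
for lo in range(400,490,10):
    q=Q[(Q[:,0]>lo)&(Q[:,0]<=lo+10)]
    if len(q):print(lo,len(q),np.percentile(q[:,2],98).round(),q[:,1].min().round(),q[:,1].max().round())
plan(532,52,110,91.2); plan(532,52,-3,91.2)
E
```

```text
400 513 105.0 -14.0 61.0
410 470 98.0 -12.0 61.0
420 434 92.0 -13.0 59.0
430 398 86.0 -12.0 70.0
440 241 81.0 -21.0 71.0
450 1 22.0 64.0 64.0
shift [-0.0129 -0.1443  0.2509] turn [-0.01 -0.05  6.72] q6 0.11 grip 79.9 t 3.95
shift [-0.013  -0.1442  0.3639] turn [-0.01 -0.05  6.72] q6 0.11 grip 79.9 t 3.95
```

Emit:
{"fn": "send_rows", "kwargs": {"increments": [[-0.003,-0.036,0.045,0,0,2,0.074],[-0.006,-0.072,0.09,0,0,4,0.074],[-0.01,-0.108,0.14,0,0,6.7,0.074],[-0.013,-0.144,0.19,0,0,6.7,0.074],[-0.013,-0.144,0.245,0,0,6.7,0.074]], "grip_force": 60}}

```text
time: 4.58
ee_pos: [533.8, 50.2, 115.1]
ee_rot: [-0.028, 3.14, -0.001]
force: [-0.4, 0.5, -0.2]
grip_width: 74.0
grip_force: 0.0
```

Emit:
{"fn": "send_rows", "kwargs": {"increments": [[0,0,0.04,0,0,0,0.074],[0,0,0.08,0,0,0,0.074],[0,0,0.1,0,0,0,0.074],[0,0,0.112,0,0,0,0.074],[0,0,0.116,0,0,0,0.074]]}}

```text
time: 5.2
ee_pos: [532.7, 52.6, -0.1]
ee_rot: [0.036, -3.141, 0.0]
force: [0.7, 0.8, 0.4]
grip_width: 74.2
grip_force: 0.0
```

```bash
python3 - <<'E'
from h import *
plan(532,52,-3,91.2);print(bot.get_obs()["force"],bot.get_obs()["ee_pos"])
E
```

```text
shift [ 0.0007 -0.0005  0.0029] turn [-0.01 -0.03  0.11] q6 -0.04 grip 74.2 t 5.2
[0.7298557  0.76785245 0.37621013] [ 5.32687639e+02  5.25647981e+01 -9.52100871e-02]
```

Emit:
{"fn": "send_rows", "kwargs": {"increments": [[0,0,0.002,0,0,0,0.05],[0,0,0.002,0,0,0,0.05],[0,0,0.002,0,0,0,0.05],[0,0,0.002,0,0,0,0.05],[0,0,0.002,0,0,0,0.05]], "grip_force": 60}}

```text
time: 5.82
ee_pos: [533.8, 52.6, -0.3]
ee_rot: [-0.037, 3.139, -0.0]
force: [-1.9, -0.0, 6.2]
grip_width: 57.9
grip_force: 63.8
```

Emit:
{"fn": "send_rows", "kwargs": {"increments": [[0,0,0,0,0,0,0.05],[0,0,0,0,0,0,0.05],[0,0,-0.02,0,0,0,0.05],[0,0,-0.06,0,0,0,0.05],[0,0,-0.1,0,0,0,0.05]]}}

```text
time: 6.45
ee_pos: [532.9, 52.7, 99.6]
ee_rot: [-0.037, 3.141, -0.0]
force: [0.4, -0.7, -0.2]
grip_width: 57.5
grip_force: 64.2
```

```bash
python3 - <<'E'
from h import *
plan(547.3,328.4,120,82.5)
E
```

```text
shift [-0.0209  0.2753 -0.0204] turn [-0.    0.02  8.85] q6 -0.04 grip 57.5 t 6.45
```

Emit:
{"fn": "send_rows", "kwargs": {"increments": [[-0.004,0.055,-0.02,0,0,2,0.05],[-0.009,0.11,-0.02,0,0,5,0.05],[-0.014,0.17,-0.02,0,0,7,0.05],[-0.02,0.225,-0.02,0,0,8.8,0.05],[-0.025,0.275,-0.02,0,0,8.8,0.05]]}}

```text
time: 7.08
ee_pos: [551.6, 330.4, 118.8]
ee_rot: [0.203, 3.134, 0.001]
force: [-0.3, -0.3, -1.0]
grip_width: 58.1
grip_force: 46.2
```

```bash
python3 - <<'E'
from h import *
plan(550.8,327.9,15,82.5)
c=read_camera("wrist"); cv2.imwrite("pics/w3.png",c["img"][:,:,::-1])
E
```

```text
shift [ 0.0006 -0.0027  0.1038] turn [0.04 0.07 0.08] q6 0.57 grip 58.1 t 7.08
```

View pics/w3.png

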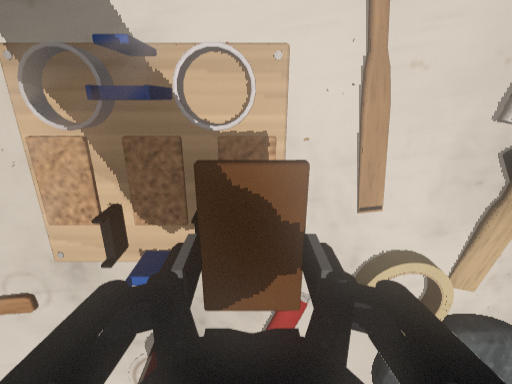

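The brown tile is held square at (252,235), and pad2 is just behind it.

Emit:
{"fn": "send_rows", "kwargs": {"increments": [[0,0,0.03,0,0,0,0.05],[0,0,0.06,0,0,0,0.05],[0,0,0.08,0,0,0,0.05],[0,0,0.085,0,0,0,0.05],[0,0,0.085,0,0,0,0.05]]}}

```text
time: 7.75
ee_pos: [551.5, 328.1, 33.7]
ee_rot: [0.204, 3.135, 0.0]
force: [0.4, 0.8, -0.1]
grip_width: 57.2
grip_force: 65.1
```

```bash
python3 - <<'E'
from h import *
plan(550.8,327.9,15,82.5)
E
```

```text
shift [ 0.0007 -0.0003  0.0187] turn [0.01 0.02 0.05] q6 0.57 grip 57.2 t 7.75
```

Emit:
{"fn": "send_rows", "kwargs": {"increments": [[0,0,0.012,0,0,0,0.05],[0,0,0.018,0,0,0,0.05],[0,0,0.019,0,0,0,0.05],[0,0,0.019,0,0,0,0.07],[0,0,0.019,0,0,0,0.07]]}}

```text
time: 8.38
ee_pos: [551.6, 328.3, 14.6]
ee_rot: [0.204, 3.134, 0.0]
force: [-0.0, 0.0, -0.1]
grip_width: 69.6
grip_force: 0.0
```

Emit:
{"fn": "send_rows", "kwargs": {"increments": [[0,0,0,0,0,0,0.07],[0,0,-0.02,0,0,0,0.07],[0,0,-0.06,0,0,0,0.07],[0,-0.04,-0.12,0,0,0,0.074],[0,-0.1,-0.14,0,0,0,0.074]]}}

```text
time: 9.0
ee_pos: [541.5, 237.7, 154.4]
ee_rot: [0.199, 3.129, 0.004]
force: [1.3, -0.5, 0.2]
grip_width: 73.9
grip_force: 0.0
```

```bash
python3 - <<'E'
from h import *
plan(527,-40.9,100,85.2)
E
```

```text
shift [-0.0205 -0.2783  0.0538] turn [ 0.15  0.35 -2.47] q6 0.43 grip 73.9 t 9.0
```

Emit:
{"fn": "send_rows", "kwargs": {"increments": [[-0.005,-0.06,0,0,0,-1,0.074],[-0.01,-0.12,0,0,0,-2.5,0.074],[-0.015,-0.18,0.02,0,0,-2.5,0.074],[-0.02,-0.24,0.03,0,0,-2.5,0.074],[-0.02,-0.27,0.05,0,0,-2.5,0.074]]}}

```text
time: 9.62
ee_pos: [525.0, -36.6, 101.5]
ee_rot: [0.14, 3.136, -0.002]
force: [-0.1, 1.0, -0.4]
grip_width: 73.9
grip_force: 0.0
```

Emit:
{"fn": "send_rows", "kwargs": {"increments": [[0,0,0.03,0,0,0,0.074],[0,0,0.06,0,0,0,0.074],[0,0,0.075,0,0,0,0.074],[0,0,0.08,0,0,0,0.074],[0,0,0.08,0,0,0,0.074]]}}

```text
time: 10.25
ee_pos: [524.8, -33.4, 21.4]
ee_rot: [0.135, 3.138, -0.0]
force: [-0.3, 0.5, 0.5]
grip_width: 74.2
grip_force: 0.0
```

```bash
python3 - <<'E'
from h import *
plan(527,-40.9,-1,85.2)
E
```

```text
shift [-0.0028 -0.0072  0.0224] turn [-0.01  0.04 -0.12] q6 -0.1 grip 74.2 t 10.25
```

Emit:
{"fn": "send_rows", "kwargs": {"increments": [[-0.003,-0.007,0,0,0,0,0.074],[-0.003,-0.007,0.012,0,0,0,0.074],[-0.003,-0.007,0.022,0,0,0,0.074],[-0.003,-0.007,0.022,0,0,0,0.05],[-0.003,-0.007,0.022,0,0,0,0.05]]}}

```text
time: 10.88
ee_pos: [526.4, -40.6, -1.3]
ee_rot: [-0.135, -3.138, -0.0]
force: [-0.4, 1.0, -0.4]
grip_width: 57.5
grip_force: 63.9
```

Emit:
{"fn": "send_rows", "kwargs": {"increments": [[0,0,0,0,0,0,0.05],[0,0,0,0,0,0,0.05],[0,0,-0.02,0,0,0,0.05],[0,0,-0.07,0,0,0,0.05],[0,0,-0.12,0,0,0,0.05]]}}

```text
time: 11.5
ee_pos: [526.0, -40.6, 119.8]
ee_rot: [-0.135, -3.137, -0.0]
force: [0.8, 0.3, -0.1]
grip_width: 57.6
grip_force: 64.3
```

```bash
python3 - <<'E'
from h import *
plan(538.8,240.8,120,82.5)
E
```

```text
shift [ 1.150e-02  2.815e-01 -1.000e-04] turn [ 0.   -0.07  2.56] q6 -0.11 grip 57.6 t 11.5
```

Emit:
{"fn": "send_rows", "kwargs": {"increments": [[0.002,0.06,0,0,0,1,0.05],[0.005,0.12,0,0,0,2.6,0.05],[0.008,0.18,0,0,0,2.6,0.05],[0.01,0.24,0,0,0,2.6,0.05],[0.0125,0.2815,0,0,0,2.6,0.05]]}}

```text
time: 12.12
ee_pos: [538.2, 243.4, 118.9]
ee_rot: [0.204, 3.135, 0.0]
force: [0.6, 0.5, 0.5]
grip_width: 57.7
grip_force: 64.3
```

Emit:
{"fn": "send_rows", "kwargs": {"increments": [[0,0,0.03,0,0,0,0.05],[0,0,0.06,0,0,0,0.05],[0,0,0.075,0,0,0,0.05],[0,0,0.08,0,0,0,0.05],[0,0,0.08,0,0,0,0.05]]}}

```text
time: 12.75
ee_pos: [538.9, 240.7, 39.4]
ee_rot: [0.207, 3.134, 0.0]
force: [-0.8, -0.5, -1.2]
grip_width: 57.7
grip_force: 64.3
```

```bash
python3 - <<'E'
from h import *
plan(537.7,241,13.5,82.5)
E
```

```text
shift [0.0013 0.0001 0.0259] turn [ 0.01  0.04 -0.06] q6 0.44 grip 57.7 t 12.75
```

Emit:
{"fn": "send_rows", "kwargs": {"increments": [[0.001,0,0.015,0,0,0,0.05],[0.001,0,0.024,0,0,0,0.05],[0.001,0,0.026,0,0,0,0.05],[0.001,0,0.026,0,0,0,0.07],[0.001,0,0.026,0,0,0,0.07]]}}

```text
time: 13.38
ee_pos: [538.0, 241.1, 13.3]
ee_rot: [0.207, 3.134, 0.0]
force: [-0.3, -0.7, -0.9]
grip_width: 70.2
grip_force: 0.0
```

Emit:
{"fn": "send_rows", "kwargs": {"increments": [[0,0,0,0,0,0,0.07],[0,0,-0.02,0,0,0,0.07],[0,0,-0.06,0,0,0,0.07],[0,-0.04,-0.12,0,0,0,0.074],[0,-0.1,-0.14,0,0,0,0.074]]}}

```text
time: 14.0
ee_pos: [527.7, 150.1, 153.0]
ee_rot: [0.201, 3.129, 0.002]
force: [0.4, -1.7, -0.5]
grip_width: 73.8
grip_force: 0.0
```

Emit:
{"fn": "send_rows", "kwargs": {"increments": [[0,-0.06,0,0,0,3,0.074],[0,-0.12,0,0,0,6,0.074],[0,-0.18,0,0,0,9,0.074],[0,-0.24,0.02,0,0,13.6,0.074],[0,-0.26,0.04,0,0,13.6,0.074]]}}

```text
time: 14.62
ee_pos: [491.4, -111.5, 109.8]
ee_rot: [0.583, 3.085, -0.002]
force: [-0.3, 0.5, 0.1]
grip_width: 74.1
grip_force: 0.0
```

```bash
python3 - <<'E'
from h import *
plan(539,-130.8,-1,96.1)
E
```

```text
shift [-0.051  -0.0006  0.1109] turn [ -0.07   0.13 -27.49] q6 0.02 grip 74.1 t 14.62
```

Emit:
{"fn": "send_rows", "kwargs": {"increments": [[-0.025,0,0.02,0,0,-9,0.074],[-0.05,0,0.04,0,0,-18,0.074],[-0.051,-0.001,0.07,0,0,-27.5,0.074],[-0.051,-0.001,0.08,0,0,-27.5,0.074],[-0.051,-0.001,0.08,0,0,-27.5,0.074]]}}

```text
time: 15.25
ee_pos: [537.6, -127.1, 29.2]
ee_rot: [0.171, -3.135, -0.001]
force: [-0.2, -0.6, 0.0]
grip_width: 73.7
grip_force: 0.0
```

```bash
python3 - <<'E'
from h import *
plan(539,-130.8,-1,96.1)
E
```

```text
shift [-0.0011 -0.0038  0.0302] turn [ 0.04 -0.09  0.14] q6 -0.46 grip 73.7 t 15.25
```

Emit:
{"fn": "send_rows", "kwargs": {"increments": [[-0.001,-0.004,0.01,0,0,0,0.074],[-0.001,-0.004,0.022,0,0,0,0.074],[-0.001,-0.004,0.03,0,0,0,0.074],[-0.001,-0.004,0.03,0,0,0,0.05],[-0.001,-0.004,0.03,0,0,0,0.05]]}}

```text
time: 15.88
ee_pos: [540.0, -131.4, -0.3]
ee_rot: [-0.174, 3.137, -0.0]
force: [0.2, 0.2, -0.8]
grip_width: 57.5
grip_force: 63.9
```

Emit:
{"fn": "send_rows", "kwargs": {"increments": [[0,0,0,0,0,0,0.05],[0,0,0,0,0,0,0.05],[0,0,-0.02,0,0,0,0.05],[0,0,-0.07,0,0,0,0.05],[0,0,-0.12,0,0,0,0.05]]}}

```text
time: 16.5
ee_pos: [539.3, -131.1, 120.5]
ee_rot: [0.174, -3.136, -0.001]
force: [0.9, -0.6, -0.8]
grip_width: 57.4
grip_force: 64.3
```

```bash
python3 - <<'E'
from h import *
plan(526.8,153.7,120,82.5)
E
```

```text
shift [-0.0191  0.2845  0.0006] turn [ 0.02 -0.07 13.86] q6 -0.46 grip 57.4 t 16.5
```

Emit:
{"fn": "send_rows", "kwargs": {"increments": [[-0.004,0.06,0,0,0,4,0.05],[-0.008,0.12,0,0,0,8,0.05],[-0.012,0.18,0,0,0,12,0.05],[-0.016,0.24,0,0,0,13.8,0.05],[-0.0195,0.2845,0,0,0,13.8,0.05]]}}

```text
time: 17.12
ee_pos: [527.2, 156.0, 119.6]
ee_rot: [0.202, 3.135, 0.0]
force: [0.3, -1.5, -0.9]
grip_width: 57.3
grip_force: 64.3
```

Emit:
{"fn": "send_rows", "kwargs": {"increments": [[0,0,0.03,0,0,0,0.05],[0,0,0.06,0,0,0,0.05],[0,0,0.075,0,0,0,0.05],[0,0,0.08,0,0,0,0.05],[0,0,0.08,0,0,0,0.05]]}}

```text
time: 17.75
ee_pos: [528.2, 153.4, 39.9]
ee_rot: [0.204, 3.134, 0.0]
force: [-0.1, 0.4, -0.3]
grip_width: 57.3
grip_force: 64.3
```

```bash
python3 - <<'E'
from h import *
plan(527.2,153.6,14.5,82.5)
E
```

```text
shift [0.001  0.0001 0.0254] turn [0.   0.03 0.04] q6 0.3 grip 57.3 t 17.75
```

Emit:
{"fn": "send_rows", "kwargs": {"increments": [[0.001,0,0.015,0,0,0,0.05],[0.001,0,0.024,0,0,0,0.05],[0.001,0,0.0255,0,0,0,0.05],[0.001,0,0.0255,0,0,0,0.07],[0.001,0,0.0255,0,0,0,0.07]]}}

```text
time: 18.38
ee_pos: [527.2, 153.7, 14.4]
ee_rot: [0.204, 3.134, 0.0]
force: [0.6, -0.7, -0.3]
grip_width: 70.2
grip_force: 0.0
```

Emit:
{"fn": "send_rows", "kwargs": {"increments": [[0,0,0,0,0,0,0.07],[0,0,-0.03,0,0,0,0.07],[0,0,-0.09,0,0,0,0.07],[0,0,-0.15,0,0,0,0.07],[0,0,-0.21,0,0,0,0.07]]}}

```text
time: 19.0
ee_pos: [526.6, 153.6, 226.2]
ee_rot: [0.204, 3.134, 0.0]
force: [1.3, -0.6, -0.0]
grip_width: 70.0
grip_force: 0.0
```

Emit:
{"fn": "send_rows", "kwargs": {"increments": [[0.01,0.02,-0.04,0,0,0,0.07],[0.02,0.04,-0.08,0,0,0,0.07],[0.02,0.04,-0.1,0,0,0,0.07],[0.02,0.04,-0.1,0,0,0,0.07],[0.02,0.04,-0.1,0,0,0,0.07]]}}

```text
time: 19.62
ee_pos: [511.8, 195.7, 322.9]
ee_rot: [-0.204, -3.134, 0.001]
force: [-0.5, -0.5, -0.1]
grip_width: 70.1
grip_force: 0.0
```

```bash
python3 - <<'E'
from h import *
c=read_camera("wrist"); np.savez("w4.npz",**c);cv2.imwrite("pics/w4.png",c["img"][:,:,::-1])
P=cloud(c);z=P[...,2];t=np.array([535.8,241.2]);a=np.radians(-7.5);M=np.array([[np.cos(a),-np.sin(a)],[np.sin(a),np.cos(a)]])
L=(P[...,:2]-t)@M
for y in(-88,0,88):
    m=(abs(L[...,0])<52)&(abs(L[...,1]-y)<36)&(z>19)&(z<27)
    Q=np.c_[L[m],z[m]];print(y,rect(Q),Q.mean(0).round(1))
# spatula
m=(z>4)&(z<16)&(P[...,1]>400)&(P[...,1]<500)&(P[...,0]<620)&(cv2.cvtColor(c["img"],cv2.COLOR_RGB2HSV)[...,1]>60)
n,l,s,_=cv2.connectedComponentsWithStats(m.astype(np.uint8));k=1+s[1:,4].argmax();print("spat",s[k],rect(P[l==k]),P[l==k].mean(0))
plan(658.5,15,100,0)
E
```

```text
-88 (array([ -0.9, -86.9]), array([93.4, 59.1]), -0.4) [ -2.7 -86.3  23.3]
0 (array([0.4, 1.3]), array([94.3, 59.9]), -0.3) [-0.7  1.1 23.4]
88 (array([ 0.5, 89.7]), array([95.4, 60.6]), 0.2) [-1.6 89.1 23.4]
spat [ 392   55   22  119 1574] (array([494.8, 453.8]), array([190.5,  26.4]), -1.9) [492.89457078 452.52677266   8.33417538]
shift [-0.1696 -0.1597  0.2224] turn [-1.300e-01 -6.000e-02  8.254e+01] q6 0.38 grip 70.2 t 19.68
```

View pics/w4.png

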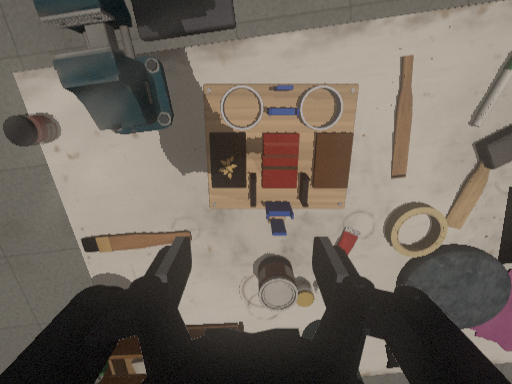

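Emit:
{"fn": "send_rows", "kwargs": {"increments": [[-0.03,-0.032,0.03,0,0,10,0.06],[-0.06,-0.064,0.06,0,0,20,0.06],[-0.09,-0.096,0.09,0,0,30,0.06],[-0.12,-0.128,0.12,0,0,40,0.06],[-0.15,-0.14,0.14,0,0,50,0.06]]}}

```text
time: 20.3
ee_pos: [641.6, 35.3, 180.7]
ee_rot: [-1.519, -2.745, 0.004]
force: [0.1, 0.1, -0.0]
grip_width: 60.1
grip_force: 0.0
```

Emit:
{"fn": "send_rows", "kwargs": {"increments": [[0,0,0,0,0,10,0.06],[0,0,0,0,0,20,0.06],[0,0,0,0,0,30,0.06],[0,0,0,0,0,34,0.06],[0,0,0,0,0,34,0.06]]}}

```text
time: 20.92
ee_pos: [641.7, 37.4, 182.5]
ee_rot: [-2.247, -2.192, 0.003]
force: [-0.3, 0.4, -0.2]
grip_width: 60.0
grip_force: 0.0
```

```bash
python3 - <<'E'
from h import *
c=dict(np.load("w1.npz"));P=cloud(c);hsv=cv2.cvtColor(c["img"],cv2.COLOR_RGB2HSV).astype(int);z=P[...,2]
m=np.zeros(z.shape,bool);m[45:92,143:290]=(((hsv[...,1]>80)|(hsv[...,2]<90))&(z>4)&(z<16))[45:92,143:290]
Q=P[m]
for y in range(-155,62,12):
    q=Q[abs(Q[:,1]-y)<4]
    if len(q):print(y,np.percentile(q[:,0],[1,99]).round(1),q[:,0].mean().round(1))
plan(661,16,30,-2)
E
```

```text
-155 [642.7 667.9] 653.9
-143 [641.2 670.8] 656.0
-131 [641.2 670.8] 656.3
-119 [641.1 671.8] 656.7
-107 [641.1 673.1] 656.8
-95 [642.6 671.9] 657.2
-83 [642.7 671.9] 657.4
-71 [642.8 673.5] 658.5
-59 [644.2 673.4] 658.9
-47 [644.2 673.3] 658.9
-35 [645.6 673.3] 659.4
-23 [647.2 672.1] 659.8
-11 [648.6 672. ] 660.3
1 [649.8 672.1] 661.0
13 [651.2 672.1] 661.3
25 [651.7 670.6] 661.0
37 [651.7 672.1] 661.8
49 [651.7 671.9] 661.8
61 [656.1 659.1] 657.5
shift [-0.0209  0.0202  0.1525] turn [-0.15  0.01  0.58] q6 1.56 grip 60.0 t 20.93
```

Emit:
{"fn": "send_rows", "kwargs": {"increments": [[-0.01,0.01,0.04,0,0,0.6,0.06],[-0.021,0.02,0.08,0,0,0.6,0.06],[-0.021,0.02,0.12,0,0,0.6,0.06],[-0.021,0.02,0.145,0,0,0.6,0.06],[-0.021,0.02,0.145,0,0,0.6,0.06]]}}

```text
time: 21.55
ee_pos: [659.1, 16.2, 35.7]
ee_rot: [-2.256, -2.179, 0.007]
force: [0.0, 0.8, 0.3]
grip_width: 60.2
grip_force: 0.0
```

```bash
python3 - <<'E'
from h import *
plan(661,16,3.5,-2)
E
```

```text
shift [-0.0001  0.0022  0.0322] turn [-0.39 -0.01 -0.  ] q6 1.53 grip 60.2 t 21.55
```

Emit:
{"fn": "send_rows", "kwargs": {"increments": [[0,0.001,0.015,0,0,0,0.06],[0,0.001,0.028,0,0,0,0.06],[0,0.001,0.032,0,0,0,0.06],[0,0.001,0.032,0,0,0,0.015],[0,0.001,0.032,0,0,0,0.015]], "grip_force": 80}}

```text
time: 22.18
ee_pos: [663.7, 16.1, 7.6]
ee_rot: [2.26, 2.181, 0.001]
force: [0.8, 0.3, 6.3]
grip_width: 24.5
grip_force: 16.3
```

Emit:
{"fn": "send_rows", "kwargs": {"increments": [[0,0,0,0,0,0,0.015],[0,0,0,0,0,0,0.015],[0,0,0,0,0,0,0.015],[0,0,-0.015,0,0,0,0.015],[0,0,-0.04,0,0,0,0.015]]}}

```text
time: 22.8
ee_pos: [662.3, 16.2, 47.4]
ee_rot: [-2.26, -2.181, 0.002]
force: [-0.4, 0.9, 0.1]
grip_width: 15.0
grip_force: 0.0
```

Emit:
{"fn": "send_rows", "kwargs": {"increments": [[0,0,-0.03,0,0,0,0.015],[0,0,-0.06,0,0,0,0.015],[0,0,-0.08,0,0,0,0.015],[0,0,-0.08,0,0,0,0.015],[0,0,-0.08,0,0,0,0.015]]}}

```text
time: 23.42
ee_pos: [662.8, 16.2, 126.5]
ee_rot: [-2.26, -2.181, 0.001]
force: [-0.2, -0.4, -1.0]
grip_width: 15.3
grip_force: 0.0
```

```bash
python3 - <<'E'
from h import *
plan(592.3,302.3,125,-7.5)
c=read_camera("wrist"); np.savez("w5.npz",**c);cv2.imwrite("pics/w5.png",c["img"][:,:,::-1])
E
```

```text
shift [ 0.2835 -0.0806  0.0016] turn [-0.04  0.01  5.46] q6 1.54 grip 15.3 t 23.43
```

View pics/w5.png

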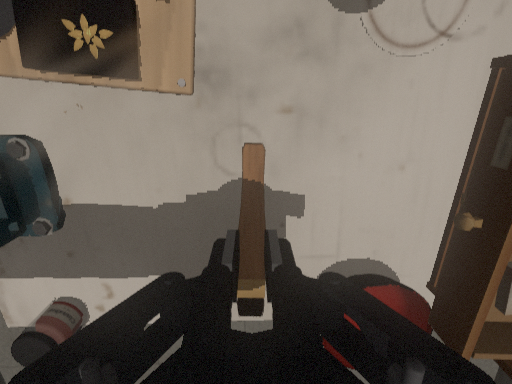

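The brush was missed: it still lies on the table, with its handle at (253,200) between the fingers. I'll remeasure it and go lower.

```bash
python3 - <<'E'
from h import *
c=dict(np.load("w5.npz"));P=cloud(c);z=P[...,2]
for v in range(145,320,15):
    r=P[v,215:295];m=(r[:,2]>3)&(r[:,2]<200)
    q=r[m]
    if len(q):print(v,q.mean(0).round(1),q[:,0].min().round(1),q[:,0].max().round(1),q[:,2].min().round(1))
c=read_camera("top");P=cloud(c);z=P[...,2];np.savez("top5.npz",**c)
hsv=cv2.cvtColor(c["img"],cv2.COLOR_RGB2HSV).astype(int)
m=(((hsv[...,1]>80)|(hsv[...,2]<90))&(z>4)&(z<16))
blob("brush",c,P,(275,357,165,190),m,(3,16))
E
```

```text
145 [665.8  57.3   9.3] 657.0 674.5 7.6
160 [665.3  42.6   9.6] 654.4 676.1 8.3
175 [664.2  27.2   9.5] 653.6 674.8 8.0
190 [663.7  11.3   9.5] 652.8 674.4 8.3
205 [663.1  -5.3   9.4] 651.0 675.1 7.4
220 [661.4 -22.3   9.8] 648.0 674.7 8.7
235 [662.1  -7.2  70.8] 647.2 677.0 8.7
250 [ 6.631e+02 -5.000e-01  1.052e+02] 644.2 684.1 8.4
265 [663.5  -6.9 113.7] 645.3 683.7 8.8
280 [663.  -17.3 116. ] 643.2 681.3 8.8
295 [662.  -25.1 121.5] 640.9 679.7 9.1
310 [661.6 -42.3 116.5] 640.3 677.7 4.9
brush 112 112 [663.2  32.4] [49.2 22. ] 87.5 mean [662.6  32.7   9.4]
```

Emit:
{"fn": "send_rows", "kwargs": {"increments": [[0,0.001,0,0,0,0,0.036],[0,0.001,0.04,0,0,0,0.036],[0,0.001,0.08,0,0,0,0.036],[0,0.001,0.1,0,0,0,0.036],[0,0.001,0.105,0,0,0,0.036]]}}

```text
time: 24.15
ee_pos: [662.2, 16.2, 19.6]
ee_rot: [-2.258, -2.179, 0.005]
force: [-0.0, 0.2, -0.5]
grip_width: 35.5
grip_force: 0.0
```

Emit:
{"fn": "send_rows", "kwargs": {"increments": [[0,0,0.005,0,0,0,0.036],[0,0,0.01,0,0,0,0.036],[0,0,0.013,0,0,0,0.036],[0,0,0.013,0,0,0,0.036],[0,0,0.013,0,0,0,0.036]]}}

```text
time: 24.78
ee_pos: [664.5, 16.1, 9.4]
ee_rot: [2.26, 2.181, 0.001]
force: [0.5, -0.4, 0.3]
grip_width: 35.8
grip_force: 0.0
```

```bash
python3 - <<'E'
from h import *
plan(664,16,3.5,-2);print(bot.get_obs()["force"],bot.get_obs()["ee_pos"])
E
```

```text
shift [-0.0001 -0.0005  0.0059] turn [ 0.03  0.01 -0.03] q6 1.54 grip 35.8 t 24.77
[ 0.47636054 -0.44581291  0.34606907] [664.4516566   16.10643849   9.38323263]
```

Emit:
{"fn": "send_rows", "kwargs": {"increments": [[0,0,0.002,0,0,0,0.036],[0,0,0.004,0,0,0,0.036],[0,0,0.006,0,0,0,0.036],[0,0,0.006,0,0,0,0.036],[0,0,0.006,0,0,0,0.036]]}}

```text
time: 25.4
ee_pos: [664.2, 16.1, 3.0]
ee_rot: [2.261, 2.182, -0.0]
force: [0.1, 0.2, 0.2]
grip_width: 36.1
grip_force: 0.0
```

Emit:
{"fn": "send_rows", "kwargs": {"increments": [[0,0,0.0015,0,0,0,0.036],[0,0,0.0015,0,0,0,0.03],[0,0,0.0015,0,0,0,0.015],[0,0,0.0015,0,0,0,0.015],[0,0,0.0015,0,0,0,0.015]], "grip_force": 50}}

```text
time: 26.02
ee_pos: [664.5, 16.1, 1.8]
ee_rot: [2.26, 2.181, 0.0]
force: [-1.1, -0.4, 1.8]
grip_width: 24.5
grip_force: 49.1
```

Emit:
{"fn": "send_rows", "kwargs": {"increments": [[0,0,0,0,0,0,0.015],[0,0,0,0,0,0,0.015],[0,0,0,0,0,0,0.015],[0,0,0,0,0,0,0.015],[0,0,0,0,0,0,0.015]]}}

```text
time: 26.65
ee_pos: [664.5, 16.1, 1.7]
ee_rot: [2.26, 2.181, 0.001]
force: [0.9, 0.4, 3.2]
grip_width: 24.4
grip_force: 49.3
```

Emit:
{"fn": "send_rows", "kwargs": {"increments": [[0,0,0,0,0,0,0.015],[0,0,-0.01,0,0,0,0.015],[0,0,-0.03,0,0,0,0.015],[0,0,-0.06,0,0,0,0.015],[0,0,-0.1,0,0,0,0.015]], "grip_force": 70}}

```text
time: 27.28
ee_pos: [662.3, 16.3, 101.0]
ee_rot: [-2.258, -2.179, 0.005]
force: [-0.0, -0.3, -1.2]
grip_width: 23.9
grip_force: 68.7
```

```bash
python3 - <<'E'
from h import *
plan(592.3,302.3,125,-7.3)
c=read_camera("wrist"); np.savez("w6.npz",**c)
P=cloud(c)
for v in range(140,240,15):
    r=P[v,200:310];m=(r[:,2]>25)&(r[:,2]<200);q=r[m]
    if len(q):print(v,q.mean(0).round(1),q[:,0].min().round(1),q[:,0].max().round(1))
# bristle side via side cam
c=read_camera("side");P=cloud(c).reshape(-1,3);m=(abs(P[:,0]-660)<25)&(P[:,1]<-30)&(P[:,1]>-175)&(P[:,2]>25)&(P[:,2]<150)
Q=P[m];print(len(Q))
for y in range(-160,-30,20):
    q=Q[abs(Q[:,1]-y)<6]
    if len(q):print(y,q.mean(0).round(1),len(q))
E
```

```text
shift [ 0.2834 -0.0802 -0.0236] turn [-0.25  0.01  5.26] q6 1.54 grip 23.9 t 27.27
185 [664.6  56.6 108.6] 654.3 674.7
200 [664.3  48.3 109.1] 653.2 675.4
215 [664.   39.4 108.8] 653.2 674.8
230 [663.2  29.4 107.3] 644.7 681.1
669
-160 [ 655.3 -156.1  111.6] 29
-140 [ 656.6 -139.9  112.5] 71
-120 [ 657.4 -121.3  115.1] 78
-100 [ 658.6 -100.1  115.2] 52
-80 [660.  -80.2 114.8] 58
-60 [661.2 -60.5 114.8] 54
-40 [661.7 -39.6 114.9] 47
```

Emit:
{"fn": "send_rows", "kwargs": {"increments": [[0.055,-0.015,-0.01,0,0,1,0.015],[0.11,-0.03,-0.02,0,0,3,0.015],[0.165,-0.045,-0.024,0,0,5.2,0.015],[0.22,-0.06,-0.024,0,0,5.2,0.015],[0.275,-0.08,-0.024,0,0,5.2,0.015]]}}

```text
time: 28.0
ee_pos: [592.8, 295.2, 124.6]
ee_rot: [-2.357, -2.076, 0.002]
force: [-0.3, -0.2, -0.5]
grip_width: 23.8
grip_force: 68.7
```

Emit:
{"fn": "send_rows", "kwargs": {"increments": [[0.004,0,0,0,0,0,0.015],[0.008,0,0,0,0,0,0.015],[0.008,0,0,0,0,0,0.015],[0.008,0,0,0,0,0,0.015],[0.008,0,0,0,0,0,0.015]]}}

```text
time: 28.62
ee_pos: [595.4, 300.7, 125.5]
ee_rot: [2.359, 2.075, -0.0]
force: [0.5, -0.8, 0.6]
grip_width: 23.8
grip_force: 68.7
```

```bash
python3 - <<'E'
from h import *
plan(593.3,302.3,39,-7.3)
c=read_camera("side");P=cloud(c);cv2.imwrite("pics/s7.png",cv2.resize(c["img"][140:260,140:340,::-1],(800,480)));P=P.reshape(-1,3);t=np.array([535.8,241.2]);a=np.radians(-7.5);M=np.array([[np.cos(a),-np.sin(a)],[np.sin(a),np.cos(a)]])
L=np.c_[(P[:,:2]-t)@M,P[:,2]]
m=(L[:,2]>115)&(L[:,2]<150)&(abs(L[:,0]-48)<28)&(L[:,1]<45)&(L[:,1]>-160);Q=L[m];print(len(Q))
for y in range(-120,60,20):
    q=Q[abs(Q[:,1]-y)<6]
    if len(q):print(y,q.mean(0).round(1),q[:,0].min().round(1),q[:,0].max().round(1),len(q))
E
```

```text
shift [ 0.0013 -0.0023  0.0865] turn [-0.    0.01 -0.03] q6 2.07 grip 23.8 t 28.62
367
-100 [  47.9 -100.3  128.9] 33.1 62.2 37
-80 [ 47.9 -79.5 130.8] 33.4 64.1 40
-60 [ 49.6 -60.  132.8] 32.1 65.6 32
-40 [ 48.3 -40.6 132.3] 34.1 64.0 28
-20 [ 49.9 -19.7 132. ] 33.4 65.8 30
0 [ 50.4  -0.9 132.6] 35.5 64.2 24
20 [ 50.8  19.5 131.9] 36.2 64.6 25
40 [ 50.4  39.5 132. ] 38.5 61.8 18
```

View pics/s7.png

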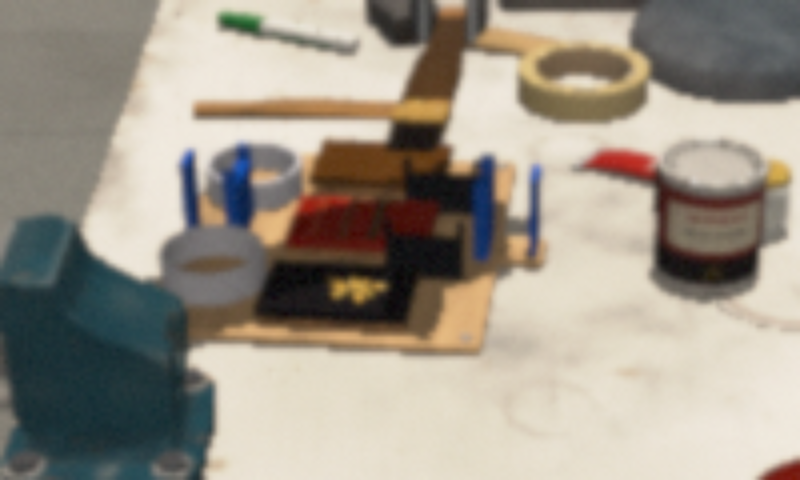

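The brush is level above the cradle at about (430,75), lined up with the black posts.

Emit:
{"fn": "send_rows", "kwargs": {"increments": [[0,-0.001,0.02,0,0,0,0.015],[0,-0.001,0.04,0,0,0,0.015],[0,-0.001,0.06,0,0,0,0.015],[0,-0.001,0.073,0,0,0,0.015],[0,-0.001,0.075,0,0,0,0.015]]}}

```text
time: 29.3
ee_pos: [593.4, 301.4, 49.5]
ee_rot: [-2.357, -2.076, 0.003]
force: [0.1, -0.4, -0.9]
grip_width: 23.6
grip_force: 68.7
```

Emit:
{"fn": "send_rows", "kwargs": {"increments": [[0,0,0.004,0,0,0,0.015],[0,0,0.007,0,0,0,0.015],[0,0,0.01,0,0,0,0.015],[0,0,0.011,0,0,0,0.015],[0,0,0.011,0,0,0,0.015]]}}

```text
time: 29.92
ee_pos: [594.0, 301.9, 39.5]
ee_rot: [2.357, 2.077, -0.0]
force: [-0.3, 0.4, 0.3]
grip_width: 24.0
grip_force: 68.7
```

Down another 1.5 mm, then release (opening slightly), then rise.

Emit:
{"fn": "send_rows", "kwargs": {"increments": [[0,0,0.0015,0,0,0,0.015],[0,0,0.0015,0,0,0,0.015],[0,0,0.0015,0,0,0,0.045],[0,0,0.0015,0,0,0,0.045],[0,0,0.0015,0,0,0,0.045]]}}

```text
time: 30.55
ee_pos: [594.1, 301.9, 38.1]
ee_rot: [2.357, 2.077, 0.0]
force: [-0.0, 0.7, -1.2]
grip_width: 45.1
grip_force: 0.0
```

Emit:
{"fn": "send_rows", "kwargs": {"increments": [[0,0,-0.01,0,0,0,0.045],[0,0,-0.03,0,0,0,0.045],[0,0,-0.08,0,0,0,0.06],[0,0,-0.14,0,0,-10,0.06],[0,0,-0.2,0,0,-20,0.06]]}}

```text
time: 31.18
ee_pos: [593.8, 301.8, 240.7]
ee_rot: [1.953, 2.46, 0.001]
force: [1.2, -0.1, 0.7]
grip_width: 59.9
grip_force: 0.0
```

Emit:
{"fn": "send_rows", "kwargs": {"increments": [[0,0,-0.03,0,0,-10,0.06],[0,0,-0.06,0,0,-20,0.06],[0,0,-0.08,0,0,-30,0.06],[0,0,-0.08,0,0,-40,0.06],[0,0,-0.08,0,0,-50,0.06]]}}

```text
time: 31.8
ee_pos: [594.2, 301.9, 319.4]
ee_rot: [0.731, 3.054, 0.002]
force: [0.5, 0.5, 0.3]
grip_width: 60.1
grip_force: 0.0
```

```bash
python3 - <<'E'
from h import *
plan(500,320,325,90)
E
```

```text
shift [ 0.0922 -0.0265 -0.0058] turn [  0.06   0.09 -26.91] q6 0.84 grip 60.1 t 31.8
```

Emit:
{"fn": "send_rows", "kwargs": {"increments": [[0.03,-0.01,0,0,0,-9,0.06],[0.06,-0.02,0,0,0,-18,0.06],[0.092,-0.0265,0,0,0,-27,0.06],[0.092,-0.0265,0,0,0,-27,0.06],[0.092,-0.0265,0,0,0,-27,0.06]]}}

```text
time: 32.42
ee_pos: [500.5, 320.4, 318.7]
ee_rot: [0.008, 3.14, 0.0]
force: [0.0, -0.1, 0.4]
grip_width: 59.9
grip_force: 0.0
```

```bash
python3 - <<'E'
from h import *
c=read_camera("wrist"); np.savez("w8.npz",**c);cv2.imwrite("pics/w8.png",c["img"][:,:,::-1])
P=cloud(c);z=P[...,2];t=np.array([535.8,241.2]);a=np.radians(-7.5);M=np.array([[np.cos(a),-np.sin(a)],[np.sin(a),np.cos(a)]])
L=(P[...,:2]-t)@M
m=(abs(L[...,0]-48)<30)&(abs(L[...,1])<130)&(z>41)&(z<53)&(abs(L[...,0]-48)<21)
n,l,s,_=cv2.connectedComponentsWithStats(m.astype(np.uint8));k=1+s[1:,4].argmax();Q=np.c_[L[l==k],z[l==k]];print(s[k,4],rect(Q),Q.mean(0))
for y in range(-100,110,25):
    q=Q[abs(Q[:,1]-y)<5];print(y,q.mean(0).round(1) if len(q) else None)
m=(z>4)&(z<16)&(P[...,1]>380)&(P[...,1]<520)&(P[...,0]<630)&(cv2.cvtColor(c["img"],cv2.COLOR_RGB2HSV)[...,1]>60)
n,l,s,_=cv2.connectedComponentsWithStats(m.astype(np.uint8))
for k in range(1,n):
    if s[k,4]>200:
        Q=P[l==k];print("spat",s[k],rect(Q),Q.mean(0))
        for x in range(400,600,20):
            q=Q[abs(Q[:,0]-x)<4]
            if len(q):print(x,q.mean(0).round(1),q[:,1].min().round(1),q[:,1].max().round(1))
plan(494,454,120,88)
E
```

```text
2088 (array([48.6,  3.7]), array([213.5,  33.5]), 89.3) [47.84280638 -3.88391205 45.26527941]
-100 [ 46.2 -98.5  42.9]
-75 [ 47.1 -75.2  43.9]
-50 [ 47.1 -49.8  46.2]
-25 [ 47.1 -24.9  45.7]
0 [47.8  0.  45.4]
25 [49.  24.9 45.6]
50 [48.8 49.9 45.5]
75 [49.5 75.1 45.4]
100 [ 49.8 100.1  45.5]
spat [ 317   85   24  114 1393] (array([495.5, 453.7]), array([191.9,  26. ]), -1.1) [492.15027071 453.27966335   8.36051714]
400 [401.3 455.    9.9] 448.4 462.6
420 [420.1 454.6   9.4] 447.4 462.9
440 [440.5 454.1   9.6] 447.6 461.9
460 [459.5 453.5   9.9] 444.0 463.6
480 [480.1 453.4   9.6] 442.1 465.6
500 [500. 453.   9.] 440.8 466.4
520 [520.1 452.3   7.9] 440.4 464.8
540 [539.9 452.    6.7] 440.0 465.9
560 [559.6 452.1   5.6] 440.3 463.6
580 [579.7 452.    4.6] 439.9 463.9
shift [0.0078 0.1337 0.1984] turn [0.01 0.06 1.69] q6 0.47 grip 60.2 t 32.48
```

View pics/w8.png

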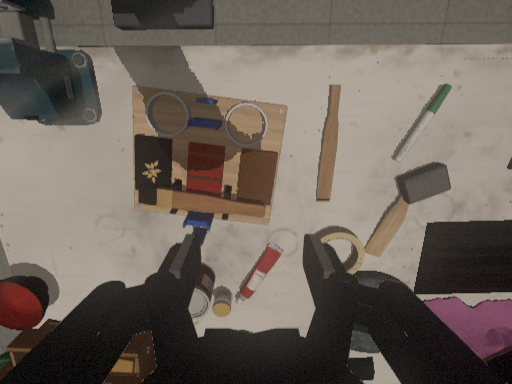

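The brush lies in the cradle along (205,205), and the spatula is undisturbed at (329,142).

Emit:
{"fn": "send_rows", "kwargs": {"increments": [[0.004,0.04,0.05,0,0,0.7,0.045],[0.008,0.08,0.1,0,0,0.7,0.045],[0.008,0.12,0.15,0,0,0.7,0.042],[0.008,0.133,0.21,0,0,0.7,0.04],[0.008,0.133,0.26,0,0,0.7,0.04]]}}

```text
time: 33.1
ee_pos: [493.2, 454.4, 55.1]
ee_rot: [-0.026, -3.141, 0.0]
force: [0.0, 0.9, -0.5]
grip_width: 40.2
grip_force: 0.0
```

Emit:
{"fn": "send_rows", "kwargs": {"increments": [[0,0,0.02,0,0,0,0.04],[0,0,0.035,0,0,0,0.04],[0,0,0.04,0,0,0,0.04],[0,0,0.04,0,0,0,0.04],[0,0,0.04,0,0,0,0.04]]}}

```text
time: 33.72
ee_pos: [493.7, 454.1, 19.5]
ee_rot: [0.026, 3.139, 0.002]
force: [1.3, -0.0, 1.4]
grip_width: 39.7
grip_force: 0.0
```

```bash
python3 - <<'E'
from h import *
plan(494,453.4,1.7,89);print(bot.get_obs()["ee_pos"])
E
```

```text
shift [-0.0002 -0.0007  0.0178] turn [0.09 0.12 0.05] q6 0.67 grip 39.7 t 33.73
[493.73484512 454.06205276  19.45711607]
```

Emit:
{"fn": "send_rows", "kwargs": {"increments": [[0,-0.0007,0.008,0,0,0,0.04],[0,-0.0007,0.015,0,0,0,0.04],[0,-0.0007,0.0175,0,0,0,0.036],[0,-0.0007,0.0175,0,0,0,0.036],[0,-0.0007,0.0175,0,0,0,0.036]]}}

```text
time: 34.35
ee_pos: [492.8, 452.8, 0.6]
ee_rot: [0.026, 3.141, 0.0]
force: [-0.2, 0.2, -0.2]
grip_width: 36.1
grip_force: 0.0
```

Emit:
{"fn": "send_rows", "kwargs": {"increments": [[0,0,0,0,0,0,0.015],[0,0,0,0,0,0,0.015],[0,0,0,0,0,0,0.015],[0,0,0,0,0,0,0.015],[0,0,0,0,0,0,0.015]], "grip_force": 50}}

```text
time: 34.98
ee_pos: [493.0, 453.1, 1.0]
ee_rot: [0.026, 3.141, 0.001]
force: [0.2, 0.0, 4.9]
grip_width: 23.8
grip_force: 49.6
```

Emit:
{"fn": "send_rows", "kwargs": {"increments": [[0,0,-0.01,0,0,0,0.015],[0,0,-0.03,0,0,0,0.015],[0,0,-0.07,0,0,0,0.015],[0,0,-0.11,0,0,0,0.015],[0,0,-0.13,0,0,0,0.015]], "grip_force": 60}}

```text
time: 35.6
ee_pos: [493.3, 453.2, 133.2]
ee_rot: [0.026, 3.139, 0.002]
force: [0.6, 1.1, -0.1]
grip_width: 23.3
grip_force: 58.9
```

```bash
python3 - <<'E'
from h import *
plan(529.9,242,130,82.5)
E
```

```text
shift [-0.04   -0.2106  0.003 ] turn [0.1  0.12 6.56] q6 0.66 grip 23.3 t 35.6
```

Emit:
{"fn": "send_rows", "kwargs": {"increments": [[-0.01,-0.055,0,0,0,2,0.015],[-0.02,-0.11,0,0,0,4,0.015],[-0.03,-0.16,0,0,0,6.5,0.015],[-0.04,-0.21,0,0,0,6.5,0.015],[-0.04,-0.21,0,0,0,6.5,0.015]]}}

```text
time: 36.22
ee_pos: [529.3, 238.7, 130.5]
ee_rot: [-0.212, -3.133, 0.002]
force: [-0.1, 0.4, -0.5]
grip_width: 23.2
grip_force: 59.0
```

```bash
python3 - <<'E'
from h import *
plan(529.9,242,56,82.5)
t=np.array([535.8,241.2]);a=np.radians(-7.5);M=np.array([[np.cos(a),-np.sin(a)],[np.sin(a),np.cos(a)]])
for n in("wrist","side","top"):
    c=read_camera(n);P=cloud(c).reshape(-1,3);L=np.c_[(P[:,:2]-t)@M,P[:,2]]
    m=(L[:,2]>118)&(L[:,2]<146)&(abs(L[:,1])<25)&(abs(L[:,0])<130);Q=L[m];print(n,len(Q),Q[:,0].min(),Q[:,0].max())
    for x in range(-120,125,20):
        q=Q[abs(Q[:,0]-x)<6]
        if len(q)>2:print(x,q.mean(0).round(1),np.percentile(q[:,1],[2,98]).round(1),len(q))
E
```

```text
shift [-0.0003  0.0035  0.0745] turn [-0.08 -0.06 -0.23] q6 0.45 grip 23.2 t 36.23
wrist 10019 -100.28163427501396 60.35098096250674
-100 [-97.2  -1.2 139. ] [-8.6  6.5] 469
-80 [-80.1  -1.3 138.9] [-9.   6.3] 831
-60 [-60.1  -1.4 138.8] [-9.  6.] 696
-40 [-40.   -1.5 138.8] [-11.6   8.9] 831
-20 [-19.4  -1.7 139.2] [-18.7  15.3] 1069
0 [-1.000e-01 -1.700e+00  1.386e+02] [-13.4   9.8] 712
20 [ 19.9  -1.9 137. ] [-14.3  10.6] 651
40 [ 39.9  -2.  135.7] [-14.4  10.4] 561
60 [ 56.4  -2.4 134.6] [-14.5   9.7] 193
side 402 -101.91300318104226 97.67240091475207
-100 [-97.8  -7.2 136.2] [-13.8   2.6] 18
-80 [-80.6  -5.9 136.2] [-12.4   5.7] 24
-60 [-59.5  -8.5 135.8] [-12.3   0. ] 22
-40 [-40.   -9.3 136.9] [-16.3   2.6] 22
-20 [-20.9 -13.7 136.8] [-24.   2.] 22
0 [  2.5  -8.2 138.6] [-23.5  14.6] 31
20 [ 20.1  -7.9 134.7] [-16.6   6.5] 30
40 [ 40.1  -7.7 134.2] [-17.9   7.6] 25
60 [ 59.7  -7.2 133. ] [-16.7   9.7] 26
80 [ 80.2  -5.5 132.2] [-16.7   8.2] 25
100 [ 96.   -3.1 129.8] [-11.7   7.2] 7
top 2 93.37231422002144 96.58055595836001
```

Emit:
{"fn": "send_rows", "kwargs": {"increments": [[0,0,0.02,0,0,0,0.015],[0,0,0.04,0,0,0,0.015],[0,0,0.058,0,0,0,0.015],[0,0,0.06,0,0,0,0.015],[0,0,0.06,0,0,0,0.015]]}}

```text
time: 37.0
ee_pos: [529.2, 243.0, 70.8]
ee_rot: [0.202, 3.135, 0.0]
force: [0.2, -0.2, 0.2]
grip_width: 23.3
grip_force: 59.0
```

```bash
python3 - <<'E'
from h import *
plan(529.9,242,55.5,82.5)
E
```

```text
shift [-0.0008 -0.0009  0.0153] turn [0.   0.01 0.14] q6 0.45 grip 23.3 t 37.0
```

Emit:
{"fn": "send_rows", "kwargs": {"increments": [[0,-0.001,0.006,0,0,0,0.015],[0,-0.001,0.012,0,0,0,0.015],[0,-0.001,0.015,0,0,0,0.015],[0,-0.001,0.0155,0,0,0,0.015],[0,-0.001,0.0155,0,0,0,0.015]]}}

```text
time: 37.62
ee_pos: [529.1, 241.1, 55.1]
ee_rot: [0.204, 3.135, -0.0]
force: [-0.4, 0.2, 0.2]
grip_width: 23.4
grip_force: 59.1
```

Emit:
{"fn": "send_rows", "kwargs": {"increments": [[0,0,0,0,0,0,0.015],[0,0,0,0,0,0,0.045],[0,0,0,0,0,0,0.045],[0,0,-0.02,0,0,0,0.045],[0,0,-0.07,0,0,0,0.045]]}}

```text
time: 38.25
ee_pos: [526.7, 240.3, 123.1]
ee_rot: [-0.204, -3.129, 0.004]
force: [1.1, 0.8, 0.4]
grip_width: 45.1
grip_force: 0.0
```

Emit:
{"fn": "send_rows", "kwargs": {"increments": [[0,0,-0.06,0,0,0,0.08],[0,0,-0.12,0,0,0,0.08],[0.03,0,-0.18,0,0,0,0.08],[0.03,0,-0.19,0,0,0,0.08],[0.03,0,-0.19,0,0,0,0.08]]}}

```text
time: 38.88
ee_pos: [500.0, 245.3, 315.8]
ee_rot: [0.203, 3.133, 0.001]
force: [0.4, 0.1, -0.8]
grip_width: 79.8
grip_force: 0.0
```

```bash
cat > chk.py <<'E'
from h import *
t=np.array([535.8,241.2]);a=np.radians(-7.5);M=np.array([[np.cos(a),-np.sin(a)],[np.sin(a),np.cos(a)]])
c=read_camera("wrist");cv2.imwrite("pics/w9.png",c["img"][:,:,::-1]);P=cloud(c).reshape(-1,3);L=np.c_[(P[:,:2]-t)@M,P[:,2]]
m=(L[:,2]>54)&(L[:,2]<72)&(abs(L[:,1])<16)&(abs(L[:,0])<106);Q=L[m];print("spat",len(Q),rect(Q))
for x in range(-100,105,20):
    q=Q[abs(Q[:,0]-x)<5]
    if len(q)>2:print(x,q.mean(0).round(1))
m=(L[:,2]>41)&(L[:,2]<53)&(abs(L[:,0]-48)<21)&(abs(L[:,1])<120);print("brush",rect(L[m]))
E
python3 chk.py; python3 -c "
from h import *
plan(431,-141,150,0)"
```

```text
spat 1869 (array([-1. ,  0.1]), array([199.3,  31.7]), -0.1)
-100 [-98.1   0.8  62.1]
-80 [-80.5   1.1  60.3]
-60 [-60.    0.8  63.4]
-40 [-40.    0.8  63.6]
-20 [-20.2   1.2  63.5]
0 [ 0.1  0.7 62.9]
20 [20.2  0.6 61.5]
40 [39.9  0.8 60.3]
60 [59.9 -0.3 59.2]
80 [80.2 -0.4 57.5]
100 [96.8  0.4 56.9]
brush (array([52.2,  3.4]), array([212.7,  37.6]), 87.6)
shift [ 0.0179 -0.3915  0.1642] turn [-4.000e-02 -0.000e+00  8.256e+01] q6 0.47 grip 80.2 t 38.92
```

View pics/w9.png

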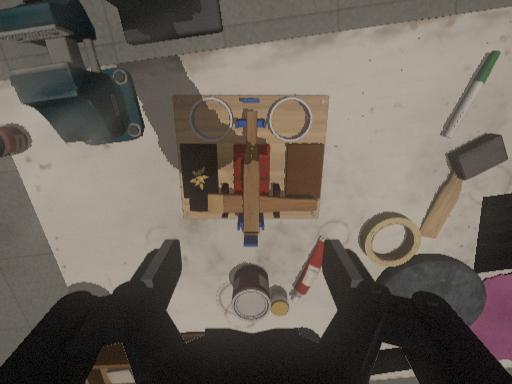

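The spatula lies across the bridge at (251,175) and the brush is in the cradle. Now the jar.

Emit:
{"fn": "send_rows", "kwargs": {"increments": [[0.004,-0.06,0,0,0,10,0.075],[0.008,-0.12,0,0,0,20,0.075],[0.012,-0.18,0,0,0,30,0.075],[0.015,-0.24,0,0,0,40,0.075],[0.018,-0.3,0,0,0,50,0.075]]}}

```text
time: 39.55
ee_pos: [441.2, -51.9, 312.4]
ee_rot: [-1.516, -2.747, 0.002]
force: [1.1, -0.3, 0.1]
grip_width: 74.9
grip_force: 0.0
```

Emit:
{"fn": "send_rows", "kwargs": {"increments": [[0,0,0,0,0,10,0.075],[0,0,0,0,0,20,0.075],[0,0,0,0,0,30,0.075],[0,0,0,0,0,33,0.075],[0,0,0,0,0,33,0.075]]}}

```text
time: 40.17
ee_pos: [441.8, -50.2, 312.7]
ee_rot: [-2.227, -2.211, 0.004]
force: [0.1, -0.8, -0.2]
grip_width: 75.3
grip_force: 0.0
```

```bash
python3 -c "
from h import *
plan(430.5,-141,120,0)"
```

```text
shift [-0.0911 -0.0098  0.1926] turn [-0.25 -0.05 -0.43] q6 1.32 grip 75.3 t 40.17
```

Emit:
{"fn": "send_rows", "kwargs": {"increments": [[-0.045,-0.005,0.02,0,0,0,0.075],[-0.091,-0.01,0.06,0,0,0,0.075],[-0.091,-0.01,0.12,0,0,0,0.075],[-0.091,-0.01,0.18,0,0,0,0.075],[-0.091,-0.01,0.2,0,0,0,0.075]]}}

```text
time: 40.8
ee_pos: [427.7, -139.4, 109.9]
ee_rot: [-2.223, -2.207, 0.005]
force: [0.1, 0.2, 0.3]
grip_width: 75.2
grip_force: 0.0
```

```bash
python3 - <<'E'
from h import *
plan(430.5,-141,28,0)
c=read_camera("top");P=cloud(c).reshape(-1,3);m=(abs(P[:,2]-61)<5)&(abs(P[:,0]-430)<30)&(abs(P[:,1]+141)<30);print(m.sum(),P[m].mean(0) if m.any() else 0)
E
```

```text
shift [-0.0019  0.0035  0.0819] turn [-0.48 -0.23 -0.42] q6 1.12 grip 75.2 t 40.8
182 [ 430.26589079 -139.59341252   61.21617484]
```

Emit:
{"fn": "send_rows", "kwargs": {"increments": [[-0.001,0.001,0.03,0,0,0,0.075],[-0.001,0.001,0.055,0,0,0,0.075],[-0.001,0.001,0.075,0,0,0,0.075],[-0.001,0.001,0.078,0,0,0,0.075],[-0.001,0.001,0.078,0,0,0,0.075]]}}

```text
time: 41.48
ee_pos: [433.1, -142.2, 37.3]
ee_rot: [2.23, 2.213, -0.0]
force: [-0.7, 0.1, 0.1]
grip_width: 74.9
grip_force: 0.0
```

Emit:
{"fn": "send_rows", "kwargs": {"increments": [[0,0,0,0,0,0,0.06],[0,0,0,0,0,0,0.04],[0,0,0,0,0,0,0.035],[0,0,0,0,0,0,0.035],[0,0,0,0,0,0,0.035]], "grip_force": 50}}

```text
time: 42.1
ee_pos: [433.5, -142.5, 38.5]
ee_rot: [2.229, 2.212, 0.0]
force: [-2.1, 0.3, 8.4]
grip_width: 44.0
grip_force: 49.5
```

Emit:
{"fn": "send_rows", "kwargs": {"increments": [[0,0,-0.02,0,0,0,0.035],[0,0,-0.06,0,0,0,0.035],[0,0,-0.12,0,0,0,0.035],[0,0,-0.17,0,0,0,0.035],[0,0,-0.19,0,0,0,0.035]]}}

```text
time: 42.72
ee_pos: [434.5, -142.8, 230.9]
ee_rot: [2.226, 2.209, 0.003]
force: [-0.1, -0.5, -2.1]
grip_width: 44.1
grip_force: 51.3
```

```bash
python3 -c "
from h import *
plan(442.4,191,180,-7.5)"
```

```text
shift [0.334  0.0051 0.05  ] turn [0.33 0.13 7.07] q6 1.12 grip 44.1 t 42.73
```

Emit:
{"fn": "send_rows", "kwargs": {"increments": [[0.05,0.001,0,0,0,1,0.035],[0.1,0.002,0,0,0,3,0.035],[0.16,0.003,0,0,0,5,0.035],[0.22,0.004,0,0,0,7,0.035],[0.28,0.005,0,0,0,7,0.035]]}}

```text
time: 43.35
ee_pos: [439.9, 139.7, 227.5]
ee_rot: [2.361, 2.072, 0.001]
force: [0.5, 0.1, -2.3]
grip_width: 44.1
grip_force: 51.3
```

```bash
python3 -c "
from h import *
plan(442.4,190,130,-7.5)
c=read_camera('wrist');cv2.imwrite('pics/w10.png',c['img'][:,:,::-1])"
```

```text
shift [ 0.0502 -0.0041  0.0975] turn [ 0.06 -0.01  0.04] q6 1.87 grip 44.1 t 43.35
```

View pics/w10.png

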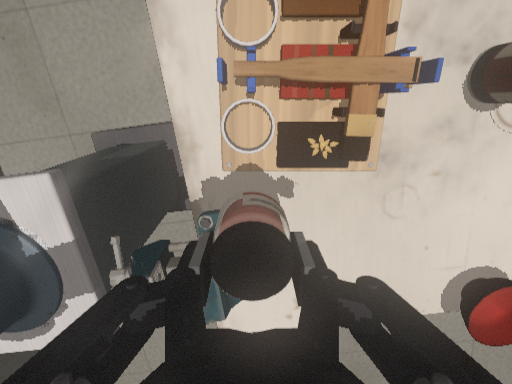

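The jar is held upright at (252,260), with well0 ahead at (248,125).

Emit:
{"fn": "send_rows", "kwargs": {"increments": [[0.02,-0.002,0.01,0,0,0,0.035],[0.046,-0.004,0.03,0,0,0,0.035],[0.046,-0.004,0.07,0,0,0,0.035],[0.046,-0.004,0.1,0,0,0,0.035],[0.046,-0.004,0.1,0,0,0,0.035]]}}

```text
time: 44.02
ee_pos: [439.6, 183.3, 125.1]
ee_rot: [-2.359, -2.071, 0.008]
force: [-0.1, -0.5, 0.1]
grip_width: 44.3
grip_force: 51.4
```

Emit:
{"fn": "send_rows", "kwargs": {"increments": [[0,0,0.02,0,0,0,0.035],[0,0,0.04,0,0,0,0.035],[0,0,0.045,0,0,0,0.035],[0,0,0.045,0,0,0,0.035],[0,0,0.045,0,0,0,0.035]]}}

```text
time: 44.65
ee_pos: [443.1, 184.2, 83.2]
ee_rot: [2.36, 2.072, 0.003]
force: [0.4, -1.1, -1.1]
grip_width: 43.8
grip_force: 51.4
```

```bash
python3 - <<'E'
from h import *
plan(442.4,189.5,46,-7.5)
c=read_camera("wrist");P=cloud(c).reshape(-1,3);z=P[:,2];e=bot.get_obs()["ee_pos"]
m=(z>e[2]+10)&(z<e[2]+34)&(np.hypot(P[:,0]-e[0],P[:,1]-e[1])<32);Q=P[m]
top=np.percentile(Q[:,2],90);Q=Q[abs(Q[:,2]-top)<3];print(e,"lid",top,rect(Q))
q=Q[abs(Q[:,0]-e[0])<8];print(q[:,1].min(),q[:,1].max())
E
```

```text
shift [ 0.0051 -0.0015  0.0372] turn [ 0.11 -0.04  0.06] q6 1.96 grip 43.8 t 44.65
[443.00340624 184.22268388  83.11172505] lid 107.5612478052866 (array([446. , 186.2]), array([56.1, 44.9]), 17.7)
162.6391994864772 207.84944656633598
```

Emit:
{"fn": "send_rows", "kwargs": {"increments": [[0.003,-0.001,0,0,0,0,0.035],[0.0052,-0.001,0.005,0,0,0,0.035],[0.0052,-0.001,0.015,0,0,0,0.035],[0.0052,-0.001,0.025,0,0,0,0.035],[0.0052,-0.001,0.03,0,0,0,0.035]]}}

```text
time: 45.32
ee_pos: [440.9, 189.0, 50.8]
ee_rot: [-2.36, -2.072, 0.003]
force: [0.1, 0.5, -1.2]
grip_width: 44.0
grip_force: 51.4
```

Emit:
{"fn": "send_rows", "kwargs": {"increments": [[0,0,0.002,0,0,0,0.035],[0,0,0.004,0,0,0,0.035],[0,0,0.0055,0,0,0,0.035],[0,0,0.0055,0,0,0,0.035],[0,0,0.0055,0,0,0,0.035]]}}

```text
time: 45.95
ee_pos: [441.9, 189.3, 46.6]
ee_rot: [2.361, 2.072, 0.0]
force: [-0.1, 0.7, -0.7]
grip_width: 44.1
grip_force: 51.4
```

Emit:
{"fn": "send_rows", "kwargs": {"increments": [[0,0,0.001,0,0,0,0.035],[0,0,0.001,0,0,0,0.035],[0,0,0.001,0,0,0,0.05],[0,0,0.001,0,0,0,0.065],[0,0,0.001,0,0,0,0.065]]}}

```text
time: 46.58
ee_pos: [441.8, 189.3, 45.4]
ee_rot: [2.361, 2.073, -0.0]
force: [0.3, -0.5, 0.5]
grip_width: 64.7
grip_force: 0.0
```

Emit:
{"fn": "send_rows", "kwargs": {"increments": [[0,0,-0.01,0,0,0,0.068],[0,0,-0.05,0,0,0,0.068],[0,0,-0.11,0,0,0,0.068],[0,0,-0.17,0,0,0,0.068],[0,0,-0.22,0,0,0,0.068]]}}

```text
time: 47.2
ee_pos: [441.9, 189.4, 268.8]
ee_rot: [2.36, 2.072, 0.004]
force: [1.0, -0.4, 0.2]
grip_width: 67.8
grip_force: 0.0
```

Emit:
{"fn": "send_rows", "kwargs": {"increments": [[-0.05,0,0,0,0,0,0.068],[-0.1,0,0,0,0,0,0.068],[-0.12,0,0,0,0,0,0.068],[-0.12,0,0,0,0,0,0.068],[-0.12,0,0,0,0,0,0.068]]}}

```text
time: 47.82
ee_pos: [426.3, 70.8, 265.8]
ee_rot: [2.361, 2.073, 0.001]
force: [0.3, -0.1, -0.3]
grip_width: 67.7
grip_force: 0.0
```

```bash
python3 chk.py; python3 - <<'E'
from h import *
t=np.array([535.8,241.2]);a=np.radians(-7.5);M=np.array([[np.cos(a),-np.sin(a)],[np.sin(a),np.cos(a)]])
for n in("top","wrist"):
    c=read_camera(n);P=cloud(c).reshape(-1,3);L=np.c_[(P[:,:2]-t)@M,P[:,2]]
    m=(abs(L[:,2]-70)<6)&(np.hypot(L[:,0]+86,L[:,1]+62)<35);print(n,m.sum(),rect(L[m]),L[m].mean(0),L[m][:,2].std())
    for y in(-88,0,88):
        m=(abs(L[:,0]+12)<38)&(abs(L[:,1]-y)<36)&(L[:,2]>19)&(L[:,2]<27);print(y,rect(L[m])) if m.any() else 0
E
```

```text
spat 3142 (array([-0.5, -5.9]), array([199.7,  21.4]), 0.6)
-100 [-97.9  -2.3  63.6]
-80 [-80.5  -5.2  60.7]
-60 [-60.2  -2.2  63.5]
-40 [-39.9  -4.   63.4]
-20 [-20.   -4.7  63.4]
0 [ 0.  -4.9 62.8]
20 [20.  -4.6 61.5]
40 [39.9 -4.2 60.4]
60 [60.  -3.8 59.2]
80 [80.1 -4.9 57.6]
100 [96.9 -3.7 56.9]
brush (array([ 49.7, -56.8]), array([93.8, 38. ]), 88.6)
top 194 (array([-86.7, -63.9]), array([43.9, 43.4]), -80.9) [-87.15182888 -63.42030983  69.7066414 ] 2.0202298190340535
-88 (array([-11.4, -87.5]), array([74.6, 59.5]), -0.1)
0 (array([-10.9,   0.2]), array([73.6, 59.4]), -0.0)
88 (array([-11.3,  88.7]), array([74.1, 60.5]), 0.1)
wrist 1324 (array([-86.7, -63.5]), array([45.3, 44.6]), -41.5) [-86.50551742 -63.14039419  69.81677158] 0.9736203360265516
-88 (array([-11.1, -87.3]), array([74.2, 58.4]), 0.0)
0 (array([-10.6, -15. ]), array([73.6, 29.8]), -1.2)
```

View pics/w9.png

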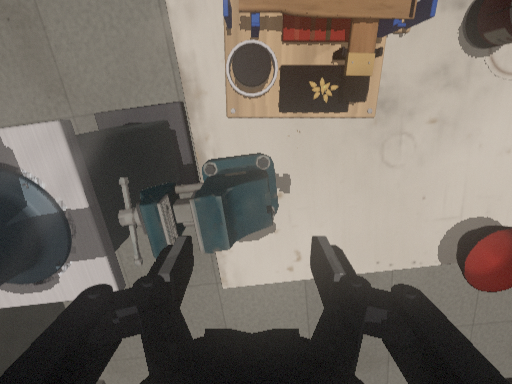

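The jar stands in well0 at (252,66). The spatula is cut off at the image edge here, so I'll check it from the top camera before handing in.

```bash
python3 - <<'E'
from h import *
t=np.array([535.8,241.2]);a=np.radians(-7.5);M=np.array([[np.cos(a),-np.sin(a)],[np.sin(a),np.cos(a)]])
c=read_camera("top");P=cloud(c).reshape(-1,3);L=np.c_[(P[:,:2]-t)@M,P[:,2]]
m=(L[:,2]>54)&(L[:,2]<72)&(abs(L[:,1])<30)&(abs(L[:,0])<106);Q=L[m]
for x in(-60,-40,-20,0,20,40,60):
    q=Q[abs(Q[:,0]-x)<5];print(x,q.mean(0).round(1),q[:,1].min().round(1),q[:,1].max().round(1))
m=(L[:,2]>41)&(L[:,2]<53)&(abs(L[:,0]-48)<21)&(abs(L[:,1])<120);print("brush",rect(L[m]))
ok=True
if ok: print(bot.close_job())
E
```

```text
-60 [-60.6  -0.7  63.4] -7.8 7.4
-40 [-40.2  -1.3  63.8] -9.9 8.5
-20 [-20.    0.2  63.3] -12.3 12.6
0 [-0.  -0.6 62. ] -12.8 12.4
20 [19.9 -0.3 61.3] -12.2 12.6
40 [40.  -0.1 59.7] -12.0 12.6
60 [59.9 -1.  58.8] -13.3 10.9
brush (array([51.9,  2.5]), array([213.5,  38. ]), 87.4)
the job is handed in; nothing more can be done
None
```

The job is handed in: all three tiles are on their pads, the brush is in the cradle, the spatula is on the bridge and the black-lidded jar stands in well0 (there was no red-lidded jar), each within tolerance by my last camera checks, but the hand-in returned no verdict.

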